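Cull the warped cover on the surface plate

TASK

Lay the two metal cover plates side by side on the stone surface plate, one wholly on its left half and one wholly on its right half, each square to it with the bar handle pointing away from you. Then press down the near left and then the near right corner of the left cover, and after that the same two corners of the right cover, to find which cover is warped and rocks or stands tilted. Set the warped one flat in the grey tray, leave the sound one lying on its half of the surface plate, drop nothing and leave the other things alone.

Things in the scene. Friction and masses are not known exactly. Their poses are not given: they have to be found in the camera images.
- surface_plate: fixed grey stone surface plate on the bench, 136 mm along its x (away from the robot), 236 mm along its y (to the left), flat top 50 mm above the origin, which is the centre of its underside at bench level; turned by up to 0.15 rad
- cover_a: one of two outwardly equal aluminium cover plates, 96 mm along its x, 72 mm along its y, 6 mm thick, 0.25 kg. Origin in the middle of the underside (to 2 mm), z up. Just one of the two is warped, which one is not told. The sound one lies flat and does not stir when pressed at a corner; the warped one stands on two opposite corners and a third, tilted by about 0.06 rad, the fourth corner about 7 mm up
- cover_b: one of two outwardly equal aluminium cover plates, 96 mm along its x, 72 mm along its y, 6 mm thick, 0.25 kg. Origin in the middle of the underside (to 2 mm), z up. Just one of the two is warped, which one is not told. The sound one lies flat and does not stir when pressed at a corner; the warped one stands on two opposite corners and a third, tilted by about 0.06 rad, the fourth corner about 7 mm up
- handle_a (a point): top centre of cover_a's black bar handle, 30 mm above the cover's underside; the bar is 40 mm along the cover's x, 12 mm wide (grasp it across that) and 24 mm high above the plate. Dark screw-hole marks 40 mm along x and 29 mm along y from the middle are good spots to press with shut fingers. Pressed with any light force, a warped cover's raised corner goes down, the opposite one comes up, and it stays so once let go
- handle_b (a point): top centre of cover_b's black bar handle, 30 mm above the cover's underside; the bar is 40 mm along the cover's x, 12 mm wide (grasp it across that) and 24 mm high above the plate. Dark screw-hole marks 40 mm along x and 29 mm along y from the middle are good spots to press with shut fingers. Pressed with any light force, a warped cover's raised corner goes down, the opposite one comes up, and it stays so once let go
- reject_tray: fixed grey open tray at the right, outer 130 mm along its x (away from the robot), 150 mm along its y, walls 25 mm high and 4 mm thick, inner floor 4 mm up; origin at the centre of its underside; turned by up to 0.1 rad. A cover fits in with its handle along the tray's x, which leaves the fingers room along y
- stopper: bystander, to be left alone: rubber stopper, 28 mm wide, 26 mm high, standing near the front edge between the covers' starting places; origin at the centre of its underside
- tube: bystander, to be left alone: capped sample tube lying flat, 103 mm long, 20 mm thick, in front of the surface plate's left end; origin at the centre of its underside
- tape: bystander, to be left alone: roll of tape lying flat, 61 mm wide, 18 mm high, near the front edge to the right of the tray; origin at the centre of its underside

How it is judged:
On the way, in this order (a step that is already met when the one before it is completed fails the run):
1. one cover lies on its half of the surface plate, square to it, released (((((y of cover_a in the frame of surface_plate between 0.03 and 0.087 m or y of cover_a in the frame of surface_plate between -0.087 and -0.03 m) and x of cover_a in the frame of surface_plate between -0.024 and 0.024 m and z of cover_a in the frame of surface_plate between 0.046 and 0.056 m and angle between cover_a's own z axis and vertical below 0.12 rad and angle between the x axis of cover_a and the x axis of surface_plate, either way round below 0.3 rad) and contact force between the fingers and cover_a below 0.1 N) or (((y of cover_b in the frame of surface_plate between 0.03 and 0.087 m or y of cover_b in the frame of surface_plate between -0.087 and -0.03 m) and x of cover_b in the frame of surface_plate between -0.024 and 0.024 m and z of cover_b in the frame of surface_plate between 0.046 and 0.056 m and angle between cover_b's own z axis and vertical below 0.12 rad and angle between the x axis of cover_b and the x axis of surface_plate, either way round below 0.3 rad) and contact force between the fingers and cover_b below 0.1 N))), for 0.2 s.
2. both covers lie on the surface plate, one on each half, square to it, released ((((y of cover_a in the frame of surface_plate between 0.03 and 0.087 m and x of cover_a in the frame of surface_plate between -0.024 and 0.024 m and z of cover_a in the frame of surface_plate between 0.046 and 0.056 m and angle between cover_a's own z axis and vertical below 0.12 rad and angle between the x axis of cover_a and the x axis of surface_plate, either way round below 0.3 rad) and (y of cover_b in the frame of surface_plate between -0.087 and -0.03 m and x of cover_b in the frame of surface_plate between -0.024 and 0.024 m and z of cover_b in the frame of surface_plate between 0.046 and 0.056 m and angle between cover_b's own z axis and vertical below 0.12 rad and angle between the x axis of cover_b and the x axis of surface_plate, either way round below 0.3 rad)) or ((y of cover_a in the frame of surface_plate between -0.087 and -0.03 m and x of cover_a in the frame of surface_plate between -0.024 and 0.024 m and z of cover_a in the frame of surface_plate between 0.046 and 0.056 m and angle between cover_a's own z axis and vertical below 0.12 rad and angle between the x axis of cover_a and the x axis of surface_plate, either way round below 0.3 rad) and (y of cover_b in the frame of surface_plate between 0.03 and 0.087 m and x of cover_b in the frame of surface_plate between -0.024 and 0.024 m and z of cover_b in the frame of surface_plate between 0.046 and 0.056 m and angle between cover_b's own z axis and vertical below 0.12 rad and angle between the x axis of cover_b and the x axis of surface_plate, either way round below 0.3 rad))) and contact force between the fingers and cover_a below 0.1 N and contact force between the fingers and cover_b below 0.1 N), for 0.2 s.
3. the left cover's near left corner is pressed down (more than 1 N) while it lies on the surface plate ((((y of cover_a in the frame of surface_plate between 0.03 and 0.087 m and x of cover_a in the frame of surface_plate between -0.024 and 0.024 m and z of cover_a in the frame of surface_plate between 0.046 and 0.056 m and angle between cover_a's own z axis and vertical below 0.12 rad and angle between the x axis of cover_a and the x axis of surface_plate, either way round below 0.3 rad) and ((x of the grasp point in the frame of cover_a below -0.02 m and y of the grasp point in the frame of cover_a above 0.012 m) or (x of the grasp point in the frame of cover_a above 0.02 m and y of the grasp point in the frame of cover_a below -0.012 m)) and x of the grasp point in the frame of surface_plate below -0.002 m and contact force between the fingers and cover_a above 1 N) or ((y of cover_b in the frame of surface_plate between 0.03 and 0.087 m and x of cover_b in the frame of surface_plate between -0.024 and 0.024 m and z of cover_b in the frame of surface_plate between 0.046 and 0.056 m and angle between cover_b's own z axis and vertical below 0.12 rad and angle between the x axis of cover_b and the x axis of surface_plate, either way round below 0.3 rad) and ((x of the grasp point in the frame of cover_b below -0.02 m and y of the grasp point in the frame of cover_b above 0.012 m) or (x of the grasp point in the frame of cover_b above 0.02 m and y of the grasp point in the frame of cover_b below -0.012 m)) and x of the grasp point in the frame of surface_plate below -0.002 m and contact force between the fingers and cover_b above 1 N))), for 0.03 s.
4. the left cover's near right corner is pressed down (more than 1 N) while it lies on the surface plate ((((y of cover_a in the frame of surface_plate between 0.03 and 0.087 m and x of cover_a in the frame of surface_plate between -0.024 and 0.024 m and z of cover_a in the frame of surface_plate between 0.046 and 0.056 m and angle between cover_a's own z axis and vertical below 0.12 rad and angle between the x axis of cover_a and the x axis of surface_plate, either way round below 0.3 rad) and ((x of the grasp point in the frame of cover_a below -0.02 m and y of the grasp point in the frame of cover_a below -0.012 m) or (x of the grasp point in the frame of cover_a above 0.02 m and y of the grasp point in the frame of cover_a above 0.012 m)) and x of the grasp point in the frame of surface_plate below -0.002 m and contact force between the fingers and cover_a above 1 N) or ((y of cover_b in the frame of surface_plate between 0.03 and 0.087 m and x of cover_b in the frame of surface_plate between -0.024 and 0.024 m and z of cover_b in the frame of surface_plate between 0.046 and 0.056 m and angle between cover_b's own z axis and vertical below 0.12 rad and angle between the x axis of cover_b and the x axis of surface_plate, either way round below 0.3 rad) and ((x of the grasp point in the frame of cover_b below -0.02 m and y of the grasp point in the frame of cover_b below -0.012 m) or (x of the grasp point in the frame of cover_b above 0.02 m and y of the grasp point in the frame of cover_b above 0.012 m)) and x of the grasp point in the frame of surface_plate below -0.002 m and contact force between the fingers and cover_b above 1 N))), for 0.03 s.
5. the right cover's near left corner is pressed down (more than 1 N) while it lies on the surface plate ((((y of cover_a in the frame of surface_plate between -0.087 and -0.03 m and x of cover_a in the frame of surface_plate between -0.024 and 0.024 m and z of cover_a in the frame of surface_plate between 0.046 and 0.056 m and angle between cover_a's own z axis and vertical below 0.12 rad and angle between the x axis of cover_a and the x axis of surface_plate, either way round below 0.3 rad) and ((x of the grasp point in the frame of cover_a below -0.02 m and y of the grasp point in the frame of cover_a above 0.012 m) or (x of the grasp point in the frame of cover_a above 0.02 m and y of the grasp point in the frame of cover_a below -0.012 m)) and x of the grasp point in the frame of surface_plate below -0.002 m and contact force between the fingers and cover_a above 1 N) or ((y of cover_b in the frame of surface_plate between -0.087 and -0.03 m and x of cover_b in the frame of surface_plate between -0.024 and 0.024 m and z of cover_b in the frame of surface_plate between 0.046 and 0.056 m and angle between cover_b's own z axis and vertical below 0.12 rad and angle between the x axis of cover_b and the x axis of surface_plate, either way round below 0.3 rad) and ((x of the grasp point in the frame of cover_b below -0.02 m and y of the grasp point in the frame of cover_b above 0.012 m) or (x of the grasp point in the frame of cover_b above 0.02 m and y of the grasp point in the frame of cover_b below -0.012 m)) and x of the grasp point in the frame of surface_plate below -0.002 m and contact force between the fingers and cover_b above 1 N))), for 0.03 s.
6. the right cover's near right corner is pressed down (more than 1 N) while it lies on the surface plate ((((y of cover_a in the frame of surface_plate between -0.087 and -0.03 m and x of cover_a in the frame of surface_plate between -0.024 and 0.024 m and z of cover_a in the frame of surface_plate between 0.046 and 0.056 m and angle between cover_a's own z axis and vertical below 0.12 rad and angle between the x axis of cover_a and the x axis of surface_plate, either way round below 0.3 rad) and ((x of the grasp point in the frame of cover_a below -0.02 m and y of the grasp point in the frame of cover_a below -0.012 m) or (x of the grasp point in the frame of cover_a above 0.02 m and y of the grasp point in the frame of cover_a above 0.012 m)) and x of the grasp point in the frame of surface_plate below -0.002 m and contact force between the fingers and cover_a above 1 N) or ((y of cover_b in the frame of surface_plate between -0.087 and -0.03 m and x of cover_b in the frame of surface_plate between -0.024 and 0.024 m and z of cover_b in the frame of surface_plate between 0.046 and 0.056 m and angle between cover_b's own z axis and vertical below 0.12 rad and angle between the x axis of cover_b and the x axis of surface_plate, either way round below 0.3 rad) and ((x of the grasp point in the frame of cover_b below -0.02 m and y of the grasp point in the frame of cover_b below -0.012 m) or (x of the grasp point in the frame of cover_b above 0.02 m and y of the grasp point in the frame of cover_b above 0.012 m)) and x of the grasp point in the frame of surface_plate below -0.002 m and contact force between the fingers and cover_b above 1 N))), for 0.03 s.
At the end, for the whole second after the job is handed in: Warped cover flat on the tray's floor (centre within 30 mm along x, 52 mm along y of the tray's); sound cover level (0.03 rad) on one half of the surface plate (centre within 24 mm of the middle front to back, 30 to 87 mm to one side, turned under 0.3 rad); both at rest, released (((((y of cover_a in the frame of surface_plate between 0.03 and 0.087 m or y of cover_a in the frame of surface_plate between -0.087 and -0.03 m) and x of cover_a in the frame of surface_plate between -0.024 and 0.024 m and z of cover_a in the frame of surface_plate between 0.046 and 0.056 m and angle between cover_a's own z axis and vertical below 0.12 rad and angle between the x axis of cover_a and the x axis of surface_plate, either way round below 0.3 rad) and angle between cover_a's own z axis and vertical below 0.03 rad and linear speed of each of cover_a, cover_b below 0.02 m/s and contact force between the fingers and cover_a below 0.1 N and x of cover_b in the frame of reject_tray between -0.03 and 0.03 m and y of cover_b in the frame of reject_tray between -0.052 and 0.052 m and z of cover_b in the frame of reject_tray between 0 and 0.012 m and angle between cover_b's own z axis and vertical below 0.15 rad and contact force between the fingers and cover_b below 0.1 N) or (((y of cover_b in the frame of surface_plate between 0.03 and 0.087 m or y of cover_b in the frame of surface_plate between -0.087 and -0.03 m) and x of cover_b in the frame of surface_plate between -0.024 and 0.024 m and z of cover_b in the frame of surface_plate between 0.046 and 0.056 m and angle between cover_b's own z axis and vertical below 0.12 rad and angle between the x axis of cover_b and the x axis of surface_plate, either way round below 0.3 rad) and angle between cover_b's own z axis and vertical below 0.03 rad and linear speed of each of cover_b, cover_a below 0.02 m/s and contact force between the fingers and cover_b below 0.1 N and x of cover_a in the frame of reject_tray between -0.03 and 0.03 m and y of cover_a in the frame of reject_tray between -0.052 and 0.052 m and z of cover_a in the frame of reject_tray between 0 and 0.012 m and angle between cover_a's own z axis and vertical below 0.15 rad and contact force between the fingers and cover_a below 0.1 N))); the robot touches nothing.
It fails at once if a cover is dropped: it falls freely at over 0.7 m/s ((contact force between the fingers and cover_a below 0.1 N and linear speed of cover_a above 0.7 m/s) or (contact force between the fingers and cover_b below 0.1 N and linear speed of cover_b above 0.7 m/s)).
It fails at once if a bystander is moved by more than 25 mm (distance of any of stopper, tube, tape from where it was at the start of the episode above 0.025 m).
It also fails if it takes over 72 s, if anything falls off the work surface, if the arm or the gripper's body presses on something with over 40 N, if the wrist force passes 120 N, or if a joint passes its speed limit or range.

ROBOT

A 6-joint arm with a two-finger parallel gripper is mounted at the origin on a cart in front of the work surface, level with it; the furniture and walls round the work are solid. World frame = base frame: x ahead of the robot, y to its left, z up, the work surface at z = 0. Lengths are in m, angles in rad, forces in N, time in s.
With the tool pointing down it reaches from about 0.25 to 0.775 m from the base axis. Payload 4 kg.
Tool frame: the origin (TCP) lies on the centre line of the jaws, within the pads' length; the fingertips stand 8 mm ahead of it and the grasp point (between the pads) lies 11 mm behind it; z points along the fingers, y is the direction in which the jaws open and shut (so a half turn about z gives the same grasp; the last joint's range is limited). The gripper opens to 94 mm and grips with 3 to 60 N. Pads are 16 mm wide; open, the fingers measure 119 mm over their backs; the gripper's body (75 mm by 177 mm) begins 78 mm behind the grasp point.
Start: joints at [1.056, 0.087, 1.371, -0, 1.684, -0.103], TCP at [0.22, 0.504, 0.19] pointing down, gripper open.
Joint ranges: [-3.1, 3.1], [-0.76, 2.03], [0.27, 2.55], [-1.08, 4.22], [0.17, 2.65], [-2.57, 2.57]. Speed limits (rad/s): [2.79, 2.79, 3.14, 3.14, 3.14, 3.14].

INTERFACE

Orientations are given as [roll, pitch, yaw] about the fixed x, y, z axes, in that order (R = Rz(yaw) Ry(pitch) Rx(roll)).
In Python, from bench import * gives the robot as it stands.
- The arm moves only by the tool step_arm, never from a script. Its argument "steps" is a list of rows, each an object of numbers: "jaw": the opening, from 0 (shut) to 1 (fully open); "tx", "ty", "tz": the shift along the tool's x, y, z in m; "ax", "ay", "az": the turn, a rotation vector about the tool's x, y, z in rad. In form: [{"jaw": .., "tx": .., "ty": .., "tz": .., "ax": .., "ay": .., "az": ..}, ...]. A call has 1 to 8 rows; each row is the pose to reach, as a shift and turn from the pose measured when the call began, along the tool's axes at that moment; what a row does not reach only later rows make up. A row lasts 1/10 s, in which the tool goes at most 50 mm and 8.59 degrees, less where a joint would pass 70% of its speed; a pose out of reach is approached as far as the arm can. A call with a gripper value outside its range is refused whole. The fingers move at their own pace and stop on an object; the grip force is fixed at half the most. Time passes only in rows, so rows that repeat a pose let the fingers close. It gives the time, the measured TCP pose, the force and the opening at its end, in the units of the state.
- get_obs(): the state, without advancing time (a new reading comes with each control period).
- snapshot(name): name is "side" or "top"; returns (picture, depth): 400x640x3 uint8, red, green, blue; 400x640 float32, m along the optical axis (not along the pixel's ray), 0 where there is no reading.
- camera_model(name): a dict with "intrinsics" (3x3 intrinsics, pixels), "origin" and "orientation" of the camera in the world. Camera axes: x right, y down, z forward; pixel columns grow to the right and rows downward; lengths in m; the calibration is good to about 2 mm. A picture is of the moment at which its call begins. camera_model takes no time and is no camera call.
- close_job(): hands the job in, once; it reports no verdict.
Trained networks look in the newest picture that a camera, given by its name, has taken for a name from the list of things; names that differ only in an ending like _2 or _b are one class to them, and where a whole thing is asked for, a point or a joint stands for the part that bears it (a point fixed in the world has none). Each returns a list of dicts, best first, with "confidence" (0 to 1); they miss things now and then, are a little off and sometimes report something else, mostly with a low value. They report only what shows in the picture. A call takes as long as a camera call.
- silhouettes(camera, query): "pixels" (400x640 bool, what is visible of it) and "rect" ([left, top, right, bottom] in pixels, round what is visible of it).
The state is a dict: "time": time; "joint_positions": joint angles; "qvel": joint speeds; "joint_torque": joint torques, N m; "tool_pos": TCP position; "ee_rot": TCP orientation; "wrist_force": force on the tool from outside, world axes, zero at the start; "wrist_torque": the same for the moment, N m; "width": finger opening in m.
Only numpy, scipy, OpenCV 4.12 (cv2) and the standard library are available. Lean on these libraries where they do the work, as an engineer would, in place of code of your own. Each camera call takes 0.05 s, during which the arm holds its last target. There are 200 camera calls.

## Working session

There is one attempt and no reset: what is moved stays moved. The work goes in short steps, Python scripts to look and compute and a tool call to move; the robot and the scene stay as the last step left them, time stands still between calls to the robot, and variables do not carry over. Pictures are saved under pics/ and viewed, about 8 in all and at most 12, crops included, and the job is handed in when it is done.

Besides the shell and the picture viewer there is one more tool, called after ">>>" as name(argument=value, ...), one argument or row to a line, values as JSON. step_arm: Moves the arm, as the interface text tells. Its arguments: {"type":"object","properties":{"steps":{"type":"array"}},"required":["steps"]}

```bash
ls; mkdir -p pics
cat > h.py <<'E'
from bench import *
import numpy as np, cv2
from scipy.spatial.transform import Rotation as R
def cam(n):
    m=camera_model(n); K=np.array(m["intrinsics"]); o=np.array(m["orientation"],float)
    Rm=o if o.shape==(3,3) else R.from_euler('xyz',o).as_matrix()
    return K,np.array(m["origin"]),Rm
def cloud(n,depth):
    K,t,Rm=cam(n); v,u=np.mgrid[0:400,0:640]
    P=np.stack([(u-K[0,2])/K[0,0]*depth,(v-K[1,2])/K[1,1]*depth,depth],-1)
    W=P@Rm.T+t; W[depth<=0]=np.nan
    return W
def save(name,img): cv2.imwrite('pics/'+name,cv2.cvtColor(img,cv2.COLOR_RGB2BGR))
def proj(n,p):
    K,t,Rm=cam(n); q=K@(Rm.T@(np.array(p)-t)); return q[:2]/q[2]
E
python3 - <<'E'
from h import *
o=get_obs(); print({k:np.round(v,3) for k,v in o.items()})
pic={}
for n in ("top","side"):
    print(n,camera_model(n))
    im,d=snapshot(n); pic[n]=im; W=cloud(n,d); np.savez(f'{n}0.npz',im=im,d=d,W=W)
    for q in ("surface_plate","cover_a","handle_a","reject_tray","stopper","tube","tape"):
        for s in silhouettes(n,q)[:3]:
            m=s["pixels"]; p=W[m]; p=p[~np.isnan(p[:,0])]
            if len(p)<5: continue
            print(n,q,round(s["confidence"],2),s["rect"],m.sum(),np.round(np.median(p,0),3),np.round(np.percentile(p,[2,98],axis=0),3).tolist())
save('0.png',cv2.resize(np.vstack([pic["top"],pic["side"]]),(480,600),interpolation=cv2.INTER_AREA))
E
```

```text
pics
{'time': np.float64(0.0), 'joint_positions': array([ 1.056,  0.088,  1.372,  0.   ,  1.684, -0.103]), 'qvel': array([-0.001,  0.001, -0.001, -0.   , -0.   ,  0.001]), 'joint_torque': array([ 1.0000e-03, -3.4018e+01, -3.0243e+01,  7.2000e-02,  3.3000e-02,
       -0.0000e+00]), 'tool_pos': array([0.22 , 0.504, 0.189]), 'ee_rot': array([-3.139, -0.   ,  2.73 ]), 'wrist_force': array([0.31 , 0.245, 0.781]), 'wrist_torque': array([-0.025, -0.038, -0.009]), 'width': np.float64(0.094)}
top {'intrinsics': array([[481.99831785,   0.        , 332.37417939],
       [  0.        , 481.99831785, 198.71042756],
       [  0.        ,   0.        ,   1.        ]]), 'origin': array([0.24372842, 0.05130585, 1.38333357]), 'orientation': array([-2.96455141, -0.01050136, -1.57932277])}
top surface_plate 0.92 [177.2, 143.9, 265.2, 200.1] 4177 [0.555 0.343 0.05 ] [[0.486, 0.231, 0.019], [0.629, 0.459, 0.055]]
top cover_a 0.61 [318.7, 205.9, 352.1, 239.1] 769 [0.427 0.031 0.008] [[0.382, -0.009, 0.001], [0.475, 0.068, 0.032]]
top handle_a 0.8 [245.5, 207.5, 278.5, 239.0] 884 [0.417 0.237 0.006] [[0.372
[... 1414 characters left out ...]
a 0.79 [322.8, 211.2, 361.6, 223.6] 538 [0.42  0.04  0.008] [[0.378, -0.007, 0.001], [0.473, 0.076, 0.031]]
side reject_tray 0.75 [355.0, 177.6, 416.1, 211.0] 1285 [ 0.419 -0.173  0.009] [[0.35, -0.245, 0.002], [0.48, -0.092, 0.026]]
side stopper 0.69 [334.9, 228.5, 345.3, 244.0] 113 [0.368 0.136 0.021] [[0.359, 0.119, 0.002], [0.382, 0.143, 0.028]]
side tube 0.55 [238.8, 270.2, 277.0, 294.6] 369 [0.386 0.406 0.016] [[0.34, 0.397, 0.004], [0.439, 0.411, 0.021]]
side tube 0.44 [323.1, 209.5, 362.1, 228.9] 536 [0.421 0.039 0.008] [[0.378, -0.007, 0.002], [0.474, 0.076, 0.031]]
side tape 0.52 [412.2, 176.3, 434.9, 192.4] 196 [ 0.365 -0.3    0.017] [[0.34, -0.338, 0.002], [0.394, -0.281, 0.021]]
```

View pics/0.png

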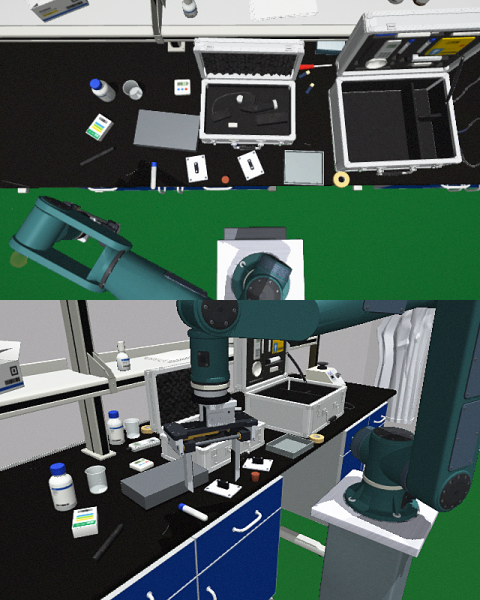

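```bash
cat >> h.py <<'E'
def rect(xy):
    (cx,cy),(w,h),a=cv2.minAreaRect(xy.astype(np.float32)); return np.round([cx,cy,w,h],4),round(np.radians(a),3)
def pcs(W,c,r,z0,z1):
    p=W[np.isfinite(W[...,0])]; return p[(abs(p[:,0]-c[0])<r[0])&(abs(p[:,1]-c[1])<r[1])&(p[:,2]>z0)&(p[:,2]<z1)]
def pca(xy):
    c=xy.mean(0); w,v=np.linalg.eigh(np.cov((xy-c).T)); d=v[:,1]; d=d*np.sign(d[0]); return np.arctan2(d[1],d[0])
E
python3 - <<'E'
from h import *
for n in ("top","side"):
    f=np.load(n+'0.npz'); W=f['W']; im=f['im'].astype(int)
    print(n,'bench z',np.nanmedian(pcs(W,(.4,.32),(.03,.03),-.02,.02)[:,2]))
    p=pcs(W,(.56,.34),(.12,.15),.04,.06); print('plate',rect(p[:,:2]),np.median(p[:,2]),len(p))
    for c in((.417,.237),(.427,.031)):
        # bright pixels of cover
        M=np.isfinite(W[...,0])&(abs(W[...,0]-c[0])<.075)&(abs(W[...,1]-c[1])<.065)
        q=W[M&(im.sum(-1)>330)&(W[...,2]<.02)]
        h=W[M&(W[...,2]>.018)]
        print('cover',rect(q[:,:2]),np.median(q[:,2]),len(q),'pca',round(pca(q[:,:2]),3))
        A=np.c_[q[:,:2],np.ones(len(q))]; print('  slope',np.round(np.linalg.lstsq(A,q[:,2],rcond=None)[0],3))
        print('  handle',rect(h[:,:2]),np.percentile(h[:,2],[50,90,98]).round(4),len(h),'pca',round(pca(h[:,:2]),3),h.mean(0).round(4))
    p=pcs(W,(.415,-.17),(.08,.09),.012,.035); print('traywall',rect(p[:,:2]),len(p))
    p=W[np.isfinite(W[...,0])]; p=p[(p[:,0]>.48)&(p[:,0]<.7)&(p[:,1]>-.1)&(p[:,1]<.22)&(p[:,2]>.02)&(p[:,2]<.3)]
    for y in np.arange(-.1,.22,.04):
        s=p[abs(p[:,1]-y-.02)<.02]; print('case y',round(y,2),[ (round(x,2),round(s[abs(s[:,0]-x-.02)<.02][:,2].max(initial=0),3)) for x in np.arange(.48,.7,.04)])
E
```

```text
top bench z -0.00012888817467560099
plate (array([0.5746, 0.332 , 0.1942, 0.2785]), np.float64(0.026)) 0.049881381440507466 3980
cover (array([0.4074, 0.2319, 0.125 , 0.1138]), np.float64(0.025)) 0.005259896856788071 881 pca 0.344
  slope [ 1.04   0.241 -0.514]
  handle (array([0.4451, 0.2651, 0.0979, 0.0664]), np.float64(0.071)) [0.0378 0.0519 0.0542] 191 pca 0.459 [0.4639 0.2554 0.0387]
cover (array([0.4417, 0.0363, 0.1276, 0.0738]), np.float64(0.381)) 0.007383319698912594 809 pca 0.39
  slope [-0.005 -0.066  0.011]
  handle (array([0.4559, 0.0394, 0.1124, 0.0912]), np.float64(1.565)) [0.0305 0.0612 0.0662] 265 pca 0.91 [0.4783 0.0386 0.0352]
traywall (array([ 0.4168, -0.1714,  0.1507,  0.1319]), np.float64(1.528)) 389
case y -0.1 [(np.float64(0.48), np.float64(0.105)), (np.float64(0.52), np.float64(0.103)), (np.float64(0.56), np.float64(0.104)), (np.float64(0.6), np.float64(0.103)), (np.float64(0.64), np.float64(0.107)), (np.float64(0.68), np.float64(0.075))]
case y -0.06 [(np.float64(0.48), np.float64(0.105)), (np.float64(0.52), np.float64(0.102)), (np.float64(0.56), np.float64(0
[... 3549 characters left out ...]
0.48), np.float64(0.1)), (np.float64(0.52), np.float64(0.099)), (np.float64(0.56), np.float64(0.091)), (np.float64(0.6), np.float64(0.092)), (np.float64(0.64), np.float64(0.068)), (np.float64(0.68), np.float64(0.0))]
case y 0.14 [(np.float64(0.48), np.float64(0.1)), (np.float64(0.52), np.float64(0.102)), (np.float64(0.56), np.float64(0.093)), (np.float64(0.6), np.float64(0.092)), (np.float64(0.64), np.float64(0.0)), (np.float64(0.68), np.float64(0.0))]
case y 0.18 [(np.float64(0.48), np.float64(0.1)), (np.float64(0.52), np.float64(0.101)), (np.float64(0.56), np.float64(0.097)), (np.float64(0.6), np.float64(0.045)), (np.float64(0.64), np.float64(0.065)), (np.float64(0.68), np.float64(0.097))]
```

```bash
cat >> h.py <<'E'
def comp(M,seed=None):
    n,l,s,c=cv2.connectedComponentsWithStats(M.astype(np.uint8)); 
    return l==(1+np.argmax(s[1:,4]))
def trimrect(p,a):
    c,s=np.cos(a),np.sin(a); q=p[:,:2]@np.array([[c,-s],[s,c]])
    lo,hi=np.percentile(q,[1,99],axis=0); m=(lo+hi)/2
    return np.round([m[0]*c-m[1]*s,m[0]*s+m[1]*c],4),np.round(hi-lo,4)
def cover(W,im,c,zb,r=(.06,.055)):
    """cover whose underside is at zb near c: bright plate and dark handle"""
    im=im.astype(int); ok=np.isfinite(W[...,0])&(abs(W[...,0]-c[0])<r[0])&(abs(W[...,1]-c[1])<r[1])
    br=comp(ok&(im.min(-1)>130)&(abs(W[...,2]-zb-.006)<.012))
    hull=np.zeros(br.shape,np.uint8); pts=cv2.findContours(br.astype(np.uint8),0,2)[0]
    cv2.fillPoly(hull,[cv2.convexHull(np.vstack(pts))],1); hull=hull>0
    p=W[hull&ok]; q=W[br]; a=rect(p[:,:2])[1]; 
    if a>.785: a-=np.pi/2
    dk=comp(ok&(im.max(-1)<90)&(W[...,2]>zb+.018)&(W[...,2]<zb+.04)); h=W[dk]
    A=np.c_[q[:,:2]-q[:,:2].mean(0),np.ones(len(q))]; k=np.ones(len(q),bool)
    for _ in range(3):
        s=np.linalg.lstsq(A[k],q[k,2],rcond=None)[0]; e=abs(A@s-q[:,2]); k=e<2.5*np.median(e)+1e-4
    print('  cover rect',rect(q[:,:2]),'trim',*trimrect(q,a),'pca',round(pca(q[:,:2]),3),'slope/z',s.round(4),len(q))
    if len(h)>4: print('  handle mid',((h.min(0)+h.max(0))/2).round(4),'mean',h.mean(0).round(4),'rect',rect(h[:,:2]),'pca',round(pca(h[:,:2]),3),len(h))
E
python3 - <<'E'
from h import *
for n in ("top","side"):
    f=np.load(n+'0.npz'); W=f['W']; im=f['im']
    print(n)
    for c in((.417,.237),(.427,.031)): cover(W,im,c,0)
    ok=np.isfinite(W[...,0])&(abs(W[...,0]-.557)<.1)&(abs(W[...,1]-.34)<.14)
    m=comp(ok&(abs(W[...,2]-.05)<.004)); m=cv2.morphologyEx(m.astype(np.uint8),cv2.MORPH_OPEN,np.ones((5,5)))>0
    p=W[m]; d=pca(p[:,:2]); d=d+np.pi/2 if d<0 else d-np.pi/2
    print('plate',rect(p[:,:2]),'pca',round(d,3),'trim',*trimrect(p,d),p.mean(0).round(4))
    # tray walls by component
    ok=np.isfinite(W[...,0])&(abs(W[...,0]-.415)<.085)&(abs(W[...,1]+.17)<.095)&(W[...,2]>.013)&(W[...,2]<.034)
    p=W[comp(ok)]; print('tray',rect(p[:,:2]))
    p=W[np.isfinite(W[...,0])]; p=p[(p[:,2]>.06)&(p[:,2]<.12)&(p[:,0]<.6)]
    for y in (-.12,-.08,-.04,0,.04,.08,.12,.16,.2,.24): 
        s=p[abs(p[:,1]-y)<.02]; print('front',y,s[:,0].min(initial=9).round(3),end='; ')
    print()
t=np.load('top0.npz')['im']; crop=t[130:260,170:440]; save('1.png',cv2.resize(crop,None,fx=2.9,fy=2.9,interpolation=cv2.INTER_CUBIC))
E
```

```text
top
  cover rect (array([0.4176, 0.2382, 0.0979, 0.0739]), np.float64(0.162)) trim [0.4171 0.2383] [0.0951 0.0723] pca 0.167 slope/z [-0.0033 -0.0042  0.0057] 773
  handle mid [0.4164 0.236  0.0263] mean [0.4152 0.2361 0.028 ] rect (array([0.4161, 0.2367, 0.0362, 0.0114]), np.float64(0.155)) pca 0.139 45
  cover rect (array([0.4288, 0.0305, 0.0978, 0.073 ]), np.float64(0.389)) trim [0.4283 0.0304] [0.0951 0.0715] pca 0.38 slope/z [-0.0057 -0.0692  0.0077] 776
  handle mid [0.4312 0.0323 0.0302] mean [0.4299 0.0324 0.0311] rect (array([0.4304, 0.0328, 0.0291, 0.0097]), np.float64(0.422)) pca 0.448 30
plate (array([0.5741, 0.3433, 0.2276, 0.1098]), np.float64(1.169)) pca -0.283 trim [0.5689 0.3476] [0.115  0.2142] [0.57   0.3532 0.0498]
tray (array([ 0.4168, -0.1714,  0.1507,  0.1319]), np.float64(1.528))
front -0.12 0.505; front -0.08 0.501; front -0.04 0.508; front 0 0.493; front 0.04 -0.004; front 0.08 -0.003; front 0.12 0.497; front 0.16 0.507; front 0.2 0.514; front 0.24 9.0; 
side
  cover rect (array([0.4206, 0.2386, 0.1057, 0.0809]), np.float64(0.15)) trim [0.4181 0.2405] [0.097
[... 185 characters left out ...]
) pca 0.176 88
  cover rect (array([0.4306, 0.0327, 0.1002, 0.0799]), np.float64(0.384)) trim [0.4285 0.0336] [0.0963 0.0741] pca 0.47 slope/z [-0.0129 -0.0616  0.0073] 403
  handle mid [0.4286 0.0337 0.0258] mean [0.4265 0.0358 0.0259] rect (array([0.4283, 0.0355, 0.0405, 0.0161]), np.float64(0.495)) pca 0.373 81
plate (array([0.5603, 0.3519, 0.2286, 0.1395]), np.float64(1.468)) pca 0.16 trim [0.5698 0.3588] [0.1457 0.2279] [0.5635 0.378  0.0499]
tray (array([ 0.4153, -0.1695,  0.1599,  0.1322]), np.float64(1.527))
front -0.12 0.503; front -0.08 0.5; front -0.04 9.0; front 0 -0.072; front 0.04 -0.074; front 0.08 -0.204; front 0.12 -0.191; front 0.16 -0.165; front 0.2 0.51; front 0.24 0.521;
```

View pics/1.png

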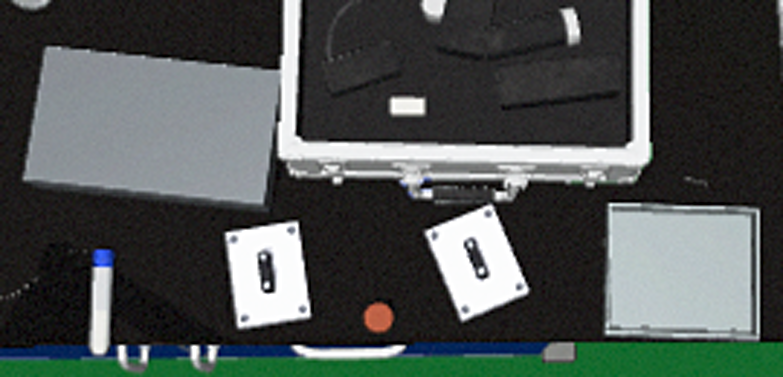

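```bash
cat >> h.py <<'E'
def hit(n,uv,z):
    K,t,Rm=cam(n); d=Rm@np.linalg.inv(K)@np.array([uv[0],uv[1],1.]); return t+d*(z-t[2])/d[2]
E
python3 - <<'E'
from h import *
C=[(46,47),(280,70),(268,206),(23,180)]
P=np.array([hit("top",((u+.5)/2.9-.5+170,(v+.5)/2.9-.5+130),.05)[:2] for u,v in C]); print(P.round(4),P.mean(0).round(4))
for i,j in((0,1),(3,2)): d=P[i]-P[j]; print(np.linalg.norm(d).round(4),np.arctan2(-d[0],d[1]).round(4))
for i,j in((0,3),(1,2)): d=P[i]-P[j]; print(np.linalg.norm(d).round(4),np.arctan2(d[1],d[0]).round(4))
E
```

```text
[[0.6383 0.4535]
 [0.6136 0.2229]
 [0.4778 0.2324]
 [0.5049 0.4697]] [0.5586 0.3446]
0.2319 -0.1067
0.2389 -0.1139
0.1343 -0.1209
0.1361 -0.0696
```

```bash
cat >> h.py <<'E'
def delta(x,y,z,yaw):
    o=get_obs(); p=np.array(o["tool_pos"]); Rm=R.from_euler('xyz',o["ee_rot"])
    T=R.from_euler('xyz',[np.pi,0,yaw]); a=(Rm.inv()*T).as_rotvec(); t=Rm.inv().apply(np.array([x,y,z])-p)
    print('at',p.round(4),np.round(o["ee_rot"],3),'F',np.round(o["wrist_force"],2),'w',round(float(o["width"]),4),'t',round(float(o["time"]),2))
    print('t',t.round(4),'a',a.round(3),'rows',max(np.linalg.norm(t)/.05,np.linalg.norm(a)/.15).round(1))
E
python3 -c "
from h import *
delta(.4165,.2375,.10,np.pi+.155)"
```

```text
at [0.2201 0.5041 0.1898] [ 3.141 -0.     2.73 ] F [-0.46  0.88  0.56] w 0.0939 t 0.8
t [-0.2866 -0.1657  0.0897] a [ 0.     0.    -0.567] rows 6.9
```

>>> step_arm(
  steps=[
    {"jaw":0.6,"tx":-0.04,"ty":-0.024,"tz":0.0,"az":-0.08},
    {"jaw":0.6,"tx":-0.08,"ty":-0.048,"tz":0.01,"az":-0.16},
    {"jaw":0.6,"tx":-0.12,"ty":-0.072,"tz":0.02,"az":-0.24},
    {"jaw":0.6,"tx":-0.16,"ty":-0.095,"tz":0.04,"az":-0.32},
    {"jaw":0.6,"tx":-0.2,"ty":-0.12,"tz":0.06,"az":-0.42},
    {"jaw":0.6,"tx":-0.245,"ty":-0.143,"tz":0.075,"az":-0.5},
    {"jaw":0.6,"tx":-0.2866,"ty":-0.1657,"tz":0.09,"az":-0.567},
    {"jaw":0.6,"tx":-0.2866,"ty":-0.1657,"tz":0.09,"az":-0.567},
  ],
)

```text
invalid input
```

Run:
```python
from h import *
delta(.4165,.2375,.022,np.pi+.155)
im,d=snapshot("side"); save('2.png',cv2.resize(im[190:310,220:420],None,fx=3.5,fy=3.5,interpolation=cv2.INTER_CUBIC))
```

```text
at [0.2201 0.5041 0.1898] [ 3.141 -0.     2.73 ] F [-0.46  0.88  0.56] w 0.0939 t 0.8
t [-0.2866 -0.1657  0.1677] a [ 0.     0.    -0.567] rows 7.4
```

View pics/2.png

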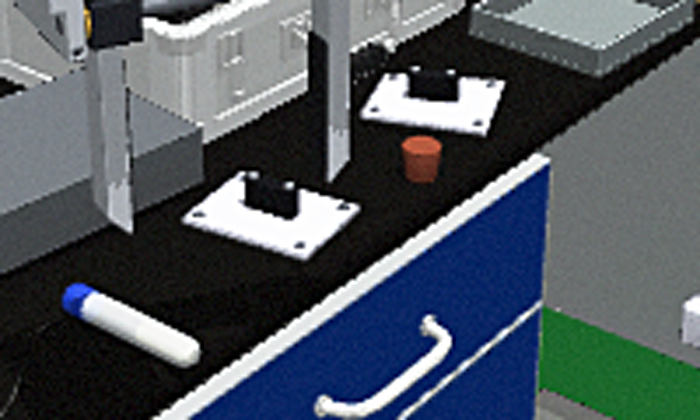

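The first move was refused, so this picture shows the arm still at its start. The left cover's handle is at about (272,195) in the crop and the right one's at about (432,83). I'll resend with all the keys in each row.

>>> step_arm(
  steps=[
    {"jaw":0.6,"tx":-0.04,"ty":-0.024,"tz":0.0,"ax":0,"ay":0,"az":-0.08},
    {"jaw":0.6,"tx":-0.08,"ty":-0.048,"tz":0.01,"ax":0,"ay":0,"az":-0.16},
    {"jaw":0.6,"tx":-0.12,"ty":-0.072,"tz":0.02,"ax":0,"ay":0,"az":-0.24},
    {"jaw":0.6,"tx":-0.16,"ty":-0.095,"tz":0.04,"ax":0,"ay":0,"az":-0.32},
    {"jaw":0.6,"tx":-0.2,"ty":-0.12,"tz":0.06,"ax":0,"ay":0,"az":-0.42},
    {"jaw":0.6,"tx":-0.245,"ty":-0.143,"tz":0.075,"ax":0,"ay":0,"az":-0.5},
    {"jaw":0.6,"tx":-0.2866,"ty":-0.1657,"tz":0.09,"ax":0,"ay":0,"az":-0.567},
    {"jaw":0.6,"tx":-0.2866,"ty":-0.1657,"tz":0.09,"ax":0,"ay":0,"az":-0.567},
  ],
)

```text
time: 1.65
tool_pos: [0.4178, 0.2329, 0.0975]
ee_rot: [-3.139, -0.003, -2.992]
wrist_force: [-0.4, 0.5, 0.2]
width: 0.0566
```

Run:
```python
from h import *
im,d=snapshot("side"); save('3.png',cv2.resize(im[190:310,220:420],None,fx=3.5,fy=3.5,interpolation=cv2.INTER_CUBIC))
cover(cloud("side",d),im,(.417,.238),0)
delta(.4165,.2375,.022,np.pi+.155)
```

```text
cover rect (array([0.4164, 0.2404, 0.0987, 0.0773]), np.float64(0.185)) trim [0.4164 0.2401] [0.0942 0.0728] pca 0.406 slope/z [ 0.0008 -0.0006  0.0058] 510
  handle mid [0.4169 0.2412 0.0248] mean [0.4156 0.242  0.0253] rect (array([0.4169, 0.2407, 0.039 , 0.0163]), np.float64(0.111)) pca 0.142 86
at [0.4172 0.2348 0.0983] [-3.141e+00 -2.000e-03 -2.992e+00] F [-0.49 -0.18 -0.11] w 0.0563 t 1.7
t [0.0001 0.0029 0.0763] a [-0.001 -0.002 -0.006] rows 1.5
```

View pics/3.png

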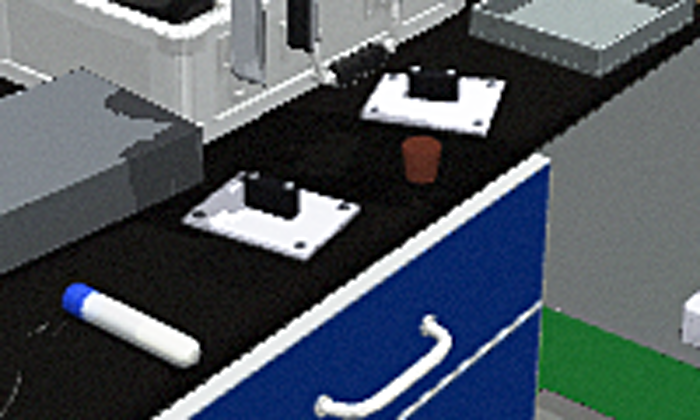

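The fingertips show at about (250,70) and (308,45) in the crop, above the left cover. Its handle is at (272,195), so the fingers can go down and close.

>>> step_arm(
  steps=[
    {"jaw":0.6,"tx":0,"ty":0.003,"tz":0.035,"ax":0,"ay":0,"az":-0.006},
    {"jaw":0.6,"tx":0,"ty":0.003,"tz":0.06,"ax":0,"ay":0,"az":-0.006},
    {"jaw":0.6,"tx":0,"ty":0.003,"tz":0.076,"ax":0,"ay":0,"az":-0.006},
    {"jaw":0.6,"tx":0,"ty":0.003,"tz":0.076,"ax":0,"ay":0,"az":-0.006},
    {"jaw":0,"tx":0,"ty":0.003,"tz":0.076,"ax":0,"ay":0,"az":-0.006},
    {"jaw":0,"tx":0,"ty":0.003,"tz":0.076,"ax":0,"ay":0,"az":-0.006},
    {"jaw":0,"tx":0,"ty":0.003,"tz":0.076,"ax":0,"ay":0,"az":-0.006},
    {"jaw":0,"tx":0,"ty":0.003,"tz":0.076,"ax":0,"ay":0,"az":-0.006},
  ],
)

```text
time: 2.5
tool_pos: [0.4172, 0.2381, 0.0235]
ee_rot: [-3.141, -0.0, -2.986]
wrist_force: [0.8, -0.4, -0.1]
width: 0.0277
```

>>> step_arm(
  steps=[
    {"jaw":0,"tx":0,"ty":0,"tz":0,"ax":0,"ay":0,"az":0},
    {"jaw":0,"tx":0,"ty":0,"tz":0,"ax":0,"ay":0,"az":0},
  ],
)

```text
time: 2.7
tool_pos: [0.4176, 0.2382, 0.0239]
ee_rot: [-3.141, 0.001, -2.986]
wrist_force: [-0.1, -0.1, 0.9]
width: 0.0119
```

>>> step_arm(
  steps=[
    {"jaw":0,"tx":0,"ty":0,"tz":-0.02,"ax":0,"ay":0,"az":0},
    {"jaw":0,"tx":0,"ty":0,"tz":-0.05,"ax":0,"ay":0,"az":0},
    {"jaw":0,"tx":0,"ty":0,"tz":-0.08,"ax":0,"ay":0,"az":0},
    {"jaw":0,"tx":0,"ty":0,"tz":-0.1,"ax":0,"ay":0,"az":0},
    {"jaw":0,"tx":0,"ty":0,"tz":-0.1,"ax":0,"ay":0,"az":0},
  ],
)

```text
time: 3.2
tool_pos: [0.4197, 0.2391, 0.1276]
ee_rot: [3.14, 0.008, -2.986]
wrist_force: [0.9, 0.7, 0.5]
width: 0.0006
```

Run:
```python
from h import *
delta(.564,.403,.124,np.pi-.105)
```

```text
at [0.4197 0.2391 0.1276] [ 3.14   0.008 -2.986] F [0.86 0.65 0.46] w 0.0006 t 3.2
t [-0.1678  0.1396  0.0052] a [0.003 0.008 0.26 ] rows 4.4
```

Run:
```python
from h import *
for n,b in (("side",(190,310,220,420)),("top",(130,260,170,440))):
    im,d=snapshot(n); W=cloud(n,d)
    cover(W,im,(.417,.238),0)
    if n=="side": save('4.png',cv2.resize(im[b[0]:b[1],b[2]:b[3]],None,fx=3.5,fy=3.5,interpolation=cv2.INTER_CUBIC))
```

```text
cover rect (array([0.419 , 0.2403, 0.1028, 0.0761]), np.float64(0.188)) trim [0.4164 0.2406] [0.0943 0.0718] pca 0.39 slope/z [-0.0013 -0.0043  0.0058] 514
  handle mid [0.4164 0.2396 0.0248] mean [0.4154 0.2421 0.0251] rect (array([0.4165, 0.2408, 0.0398, 0.0138]), np.float64(0.17)) pca 0.169 85
  cover rect (array([0.393 , 0.2472, 0.0521, 0.0483]), np.float64(0.187)) trim [0.3917 0.2474] [0.0491 0.046 ] pca 0.8 slope/z [ 0.0167 -0.0356  0.0052] 239
  handle mid [0.4094 0.2348 0.027 ] mean [0.408  0.2355 0.0277] rect (array([0.4094, 0.2348, 0.0226, 0.0109]), np.float64(0.018)) pca 0.209 24
```

View pics/4.png

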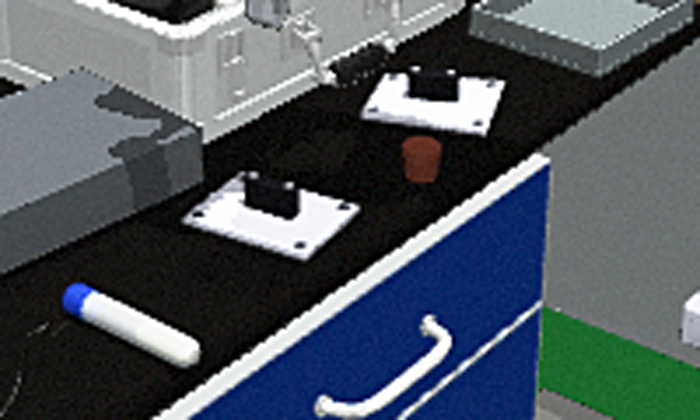

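The cover lies unmoved at (272,200) in the crop, and the shut fingers are above it at (262,10). I lifted before the grip had built up. I'll go down again, a little deeper, and wait longer.

>>> step_arm(
  steps=[
    {"jaw":0.5,"tx":0.003,"ty":0,"tz":0.02,"ax":0.003,"ay":0.008,"az":0},
    {"jaw":0.5,"tx":0.003,"ty":0,"tz":0.03,"ax":0.003,"ay":0.008,"az":0},
    {"jaw":0.5,"tx":0.003,"ty":0,"tz":0.03,"ax":0.003,"ay":0.008,"az":0},
    {"jaw":0.5,"tx":0.003,"ty":0,"tz":0.03,"ax":0.003,"ay":0.008,"az":0},
    {"jaw":0.5,"tx":0.003,"ty":0,"tz":0.03,"ax":0.003,"ay":0.008,"az":0},
    {"jaw":0.5,"tx":0.003,"ty":0,"tz":0.03,"ax":0.003,"ay":0.008,"az":0},
  ],
)

```text
time: 3.9
tool_pos: [0.415, 0.2379, 0.0942]
ee_rot: [-3.139, -0.006, -2.986]
wrist_force: [-0.0, -0.1, -0.2]
width: 0.0445
```

Run:
```python
from h import *
delta(.4165,.238,.018,np.pi+.155)
```

```text
at [0.415  0.2379 0.0942] [-3.139 -0.006 -2.986] F [-0.04 -0.14 -0.21] w 0.0445 t 3.9
t [-0.002   0.0001  0.0762] a [-0.003 -0.006  0.   ] rows 1.5
```

>>> step_arm(
  steps=[
    {"jaw":0.5,"tx":-0.002,"ty":0,"tz":0.035,"ax":0,"ay":-0.006,"az":0},
    {"jaw":0.5,"tx":-0.002,"ty":0,"tz":0.06,"ax":0,"ay":-0.006,"az":0},
    {"jaw":0.5,"tx":-0.002,"ty":0,"tz":0.076,"ax":0,"ay":-0.006,"az":0},
    {"jaw":0.5,"tx":-0.002,"ty":0,"tz":0.076,"ax":0,"ay":-0.006,"az":0},
    {"jaw":0,"tx":-0.002,"ty":0,"tz":0.076,"ax":0,"ay":-0.006,"az":0},
    {"jaw":0,"tx":-0.002,"ty":0,"tz":0.076,"ax":0,"ay":-0.006,"az":0},
    {"jaw":0,"tx":-0.002,"ty":0,"tz":0.076,"ax":0,"ay":-0.006,"az":0},
    {"jaw":0,"tx":-0.002,"ty":0,"tz":0.076,"ax":0,"ay":-0.006,"az":0},
  ],
)

```text
time: 4.7
tool_pos: [0.4173, 0.2382, 0.0193]
ee_rot: [-3.139, 0.002, -2.986]
wrist_force: [-0.2, -0.2, -0.2]
width: 0.0186
```

>>> step_arm(
  steps=[
    {"jaw":0,"tx":0,"ty":0,"tz":0,"ax":0,"ay":0,"az":0},
    {"jaw":0,"tx":0,"ty":0,"tz":0,"ax":0,"ay":0,"az":0},
    {"jaw":0,"tx":0,"ty":0,"tz":0,"ax":0,"ay":0,"az":0},
    {"jaw":0,"tx":0,"ty":0,"tz":0,"ax":0,"ay":0,"az":0},
  ],
)

```text
time: 5.1
tool_pos: [0.4173, 0.2382, 0.0193]
ee_rot: [-3.139, 0.002, -2.986]
wrist_force: [0.8, -0.4, -0.8]
width: 0.0004
```

Run:
```python
from h import *
im,d=snapshot("side"); a=cv2.resize(im[190:290,240:400],None,fx=5,fy=5,interpolation=cv2.INTER_CUBIC)
save('5.png',a)
print(proj("side",(.417,.238,.011)),proj("side",(.417,.238,.05)),proj("top",(.417,.238,.03)), get_obs()["joint_positions"])
W=cloud("side",d); cover(W,im,(.417,.238),0)
```

```text
[297.70534581 248.05128179] [297.54272318 233.54844118] [260.67443543 223.15586296] [ 0.40269965  0.0330114   1.77575775 -0.00274446  1.3316437  -1.32273611]
  cover rect (array([0.4194, 0.2426, 0.1039, 0.073 ]), np.float64(0.211)) trim [0.4165 0.2446] [0.0964 0.0665] pca 0.31 slope/z [ 0.0039 -0.0042  0.0057] 473
  handle mid [0.4158 0.2395 0.0265] mean [0.4154 0.242  0.0254] rect (array([0.416 , 0.2406, 0.0395, 0.0168]), np.float64(0.177)) pca 0.148 97
```

View pics/5.png

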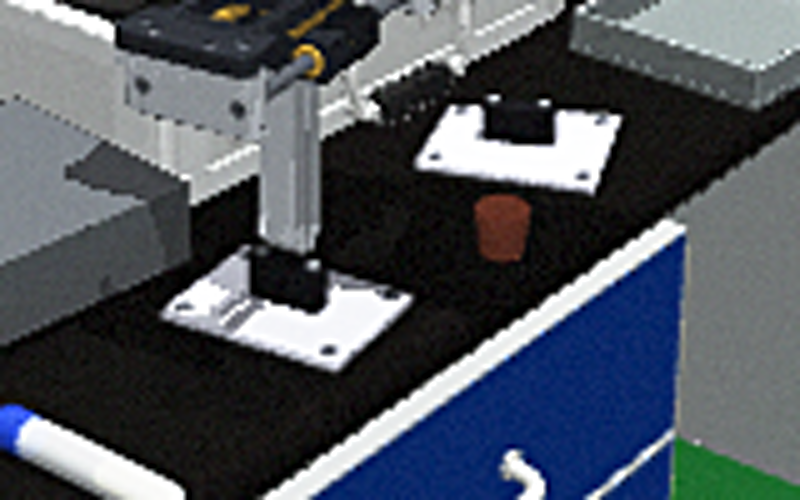

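The shut fingers, at about (290,200) in the crop, stand behind the handle at (290,280), on its right side. So the reported TCP and the cameras disagree, and I'll measure the fingers in both clouds.

Run:
```python
from h import *
o=get_obs(); print(np.round(o["tool_pos"],4))
for n in ("side","top"):
    im,d=snapshot(n); W=cloud(n,d)
    for z0,z1 in((.034,.05),(.05,.07),(.07,.09)):
        p=pcs(W,(.42,.235),(.06,.06),z0,z1)
        if len(p)>5: print(n,z0,len(p),'med',np.median(p,0).round(4),'lo',np.percentile(p,5,0).round(4),'hi',np.percentile(p,95,0).round(4))
    # gripper body
    p=pcs(W,(.42,.235),(.15,.15),.1,.16); print(n,'body',len(p),np.percentile(p,[2,50,98],axis=0).round(3).tolist() if len(p) else '')
im,d=snapshot("side"); W=cloud("side",d)
for r in (222,226,230,234,238,241): print(r,[tuple(W[r,c].round(3)) for c in (294,298,302)])
```

```text
[0.4173 0.2382 0.0192]
side 0.034 54 med [0.4109 0.245  0.0439] lo [0.4069 0.2298 0.0373] hi [0.4791 0.2523 0.0493]
side 0.05 87 med [0.41   0.248  0.0602] lo [0.4052 0.2288 0.051 ] hi [0.4219 0.2516 0.0687]
side 0.07 95 med [0.4098 0.2477 0.0803] lo [0.4052 0.2272 0.071 ] hi [0.4219 0.2522 0.0886]
side body 802 [[0.372, 0.159, 0.104], [0.398, 0.255, 0.147], [0.434, 0.323, 0.159]]
top body 233 [[0.381, 0.091, 0.1], [0.399, 0.211, 0.139], [0.56, 0.29, 0.158]]
222 [(np.float64(0.417), np.float64(0.25), np.float64(0.085)), (np.float64(0.406), np.float64(0.248), np.float64(0.088)), (np.float64(0.409), np.float64(0.232), np.float64(0.08))]
226 [(np.float64(0.416), np.float64(0.252), np.float64(0.076)), (np.float64(0.405), np.float64(0.25), np.float64(0.079)), (np.float64(0.409), np.float64(0.232), np.float64(0.07))]
230 [(np.float64(0.415), np.float64(0.253), np.float64(0.066)), (np.float64(0.408), np.float64(0.247), np.float64(0.066)), (np.float64(0.409), np.float64(0.231), np.float64(0.059))]
234 [(np.float64(0.419), np.float64(0.249), np.float64(0.053)), (np.float64(0.405), np.float64(0.251), np.float64(0.058)), (np.float64(0.409), np.float64(0.231), np.float64(0.049))]
238 [(np.float64(0.422), np.float64(0.245), np.float64(0.04)), (np.float64(0.408), np.float64(0.248), np.float64(0.045)), (np.float64(0.407), np.float64(0.234), np.float64(0.04))]
241 [(np.float64(0.424), np.float64(0.242), np.float64(0.029)), (np.float64(0.418), np.float64(0.235), np.float64(0.028)), (np.float64(0.443), np.float64(0.19), np.float64(0.0))]
```

Run:
```python
from h import *
f=np.load('side0.npz'); W=f['W']
for c in (252,254,256): print(c,[tuple(W[r,c].round(3)) for r in (240,246,250,253,256)])
for c in (312,315,317): print(c,[tuple(W[r,c].round(3)) for r in (225,232,236,239,242)])
im,d=snapshot("side"); W=cloud("side",d)
for c in (270,280): print(c,[(r,)+tuple(W[r,c].round(3)) for r in range(196,220,3)])
```

```text
252 [(np.float64(0.233), np.float64(0.559), np.float64(0.236)), (np.float64(0.233), np.float64(0.56), np.float64(0.226)), (np.float64(0.234), np.float64(0.56), np.float64(0.219)), (np.float64(0.237), np.float64(0.557), np.float64(0.211)), (np.float64(0.488), np.float64(0.319), np.float64(0.001))]
254 [(np.float64(0.233), np.float64(0.555), np.float64(0.234)), (np.float64(0.232), np.float64(0.557), np.float64(0.225)), (np.float64(0.234), np.float64(0.556), np.float64(0.217)), (np.float64(0.233), np.float64(0.556), np.float64(0.212)), (np.float64(0.488), np.float64(0.313), np.float64(-0.002))]
256 [(np.float64(0.232), np.float64(0.552), np.float64(0.233)), (np.float64(0.231), np.float64(0.553), np.float64(0.224)), (np.float64(0.232), np.float64(0.553), np.float64(0.216)), (np.float64(0.232), np.float64(0.554), np.float64(0.211)), (np.float64(0.483), np.float64(0.312), np.float64(-0.001))]
312 [(np.float64(0.195), np.float64(0.463), np.float64(0.235)), (np.float64(0.195), np.float64(0.463), np.float64(0.222)), (np.float64(0.196), np.float64(0.462), np.float64(0.214)), (np.float64(0.195)
[... 1016 characters left out ...]
11, np.float64(0.424), np.float64(0.32), np.float64(0.137)), (214, np.float64(0.524), np.float64(0.217), np.float64(0.06)), (217, np.float64(0.528), np.float64(0.213), np.float64(0.049))]
280 [(196, np.float64(0.403), np.float64(0.31), np.float64(0.175)), (199, np.float64(0.392), np.float64(0.323), np.float64(0.175)), (202, np.float64(0.392), np.float64(0.323), np.float64(0.168)), (205, np.float64(0.394), np.float64(0.32), np.float64(0.16)), (208, np.float64(0.399), np.float64(0.315), np.float64(0.15)), (211, np.float64(0.399), np.float64(0.316), np.float64(0.143)), (214, np.float64(0.398), np.float64(0.317), np.float64(0.137)), (217, np.float64(0.517), np.float64(0.188), np.float64(0.043))]
```

The camera depth puts the fingertips and the gripper body about 26 mm higher than `tool_pos` says. It's the same at the start pose (tip 0.208 against 0.182) and here (body 0.134 against 0.108). x and y agree. I'll treat true z as reported + 0.026, open, and go down gently with a force check.

>>> step_arm(
  steps=[
    {"jaw":0.4,"tx":0,"ty":0,"tz":0,"ax":0,"ay":0,"az":0},
    {"jaw":0.4,"tx":0,"ty":0,"tz":0,"ax":0,"ay":0,"az":0},
    {"jaw":0.4,"tx":0,"ty":0,"tz":0,"ax":0,"ay":0,"az":0},
    {"jaw":0.4,"tx":0,"ty":0,"tz":0,"ax":0,"ay":0,"az":0},
    {"jaw":0.4,"tx":0,"ty":0,"tz":0.006,"ax":0,"ay":0,"az":0},
    {"jaw":0.4,"tx":0,"ty":0,"tz":0.012,"ax":0,"ay":0,"az":0},
    {"jaw":0.4,"tx":0,"ty":0,"tz":0.015,"ax":0,"ay":0,"az":0},
    {"jaw":0.4,"tx":0,"ty":0,"tz":0.015,"ax":0,"ay":0,"az":0},
  ],
)

```text
time: 6.15
tool_pos: [0.4165, 0.2379, 0.0032]
ee_rot: [-3.139, -0.0, -2.986]
wrist_force: [0.8, 1.0, -0.1]
width: 0.0377
```

>>> step_arm(
  steps=[
    {"jaw":0.4,"tx":0,"ty":0,"tz":0.004,"ax":0,"ay":0,"az":0},
    {"jaw":0.4,"tx":0,"ty":0,"tz":0.008,"ax":0,"ay":0,"az":0},
    {"jaw":0.4,"tx":0,"ty":0,"tz":0.008,"ax":0,"ay":0,"az":0},
  ],
)

```text
time: 6.45
tool_pos: [0.416, 0.2376, -0.0056]
ee_rot: [-3.138, -0.002, -2.986]
wrist_force: [-1.3, -0.3, 0.5]
width: 0.0377
```

No contact at reported z -0.0056, which confirms the offset. Closing now.

>>> step_arm(
  steps=[
    {"jaw":0,"tx":0,"ty":0,"tz":0,"ax":0,"ay":0,"az":0},
    {"jaw":0,"tx":0,"ty":0,"tz":0,"ax":0,"ay":0,"az":0},
    {"jaw":0,"tx":0,"ty":0,"tz":0,"ax":0,"ay":0,"az":0},
    {"jaw":0,"tx":0,"ty":0,"tz":0,"ax":0,"ay":0,"az":0},
    {"jaw":0,"tx":0,"ty":0,"tz":0,"ax":0,"ay":0,"az":0},
    {"jaw":0,"tx":0,"ty":0,"tz":0,"ax":0,"ay":0,"az":0},
    {"jaw":0,"tx":0,"ty":0,"tz":-0.004,"ax":0,"ay":0,"az":0},
    {"jaw":0,"tx":0,"ty":0,"tz":-0.01,"ax":0,"ay":0,"az":0},
  ],
)

```text
time: 7.25
tool_pos: [0.415, 0.2371, 0.0037]
ee_rot: [-3.138, -0.004, -2.986]
wrist_force: [-0.6, -0.1, -3.5]
width: 0.0117
```

>>> step_arm(
  steps=[
    {"jaw":0,"tx":0,"ty":0,"tz":-0.02,"ax":0,"ay":0,"az":0},
    {"jaw":0,"tx":0,"ty":0,"tz":-0.045,"ax":0,"ay":0,"az":0},
    {"jaw":0,"tx":0,"ty":0,"tz":-0.07,"ax":0,"ay":0,"az":0},
    {"jaw":0,"tx":0,"ty":0,"tz":-0.09,"ax":0,"ay":0,"az":0},
    {"jaw":0,"tx":0,"ty":0,"tz":-0.09,"ax":0,"ay":0,"az":0},
  ],
)

```text
time: 7.75
tool_pos: [0.4174, 0.2385, 0.0972]
ee_rot: [-3.139, 0.003, -2.986]
wrist_force: [0.6, 0.6, -2.0]
width: 0.0118
```

Run:
```python
from h import *
delta(.564,.403,.095,np.pi-.105)
```

```text
at [0.4174 0.2385 0.0972] [-3.139e+00  3.000e-03 -2.986e+00] F [ 0.63  0.6  -2.02] w 0.0118 t 7.75
t [-0.1702  0.1399  0.0024] a [-0.002  0.003  0.26 ] rows 4.4
```

>>> step_arm(
  steps=[
    {"jaw":0,"tx":-0.025,"ty":0.02,"tz":0,"ax":0,"ay":0,"az":0.03},
    {"jaw":0,"tx":-0.055,"ty":0.045,"tz":0,"ax":0,"ay":0,"az":0.07},
    {"jaw":0,"tx":-0.085,"ty":0.07,"tz":0,"ax":0,"ay":0,"az":0.12},
    {"jaw":0,"tx":-0.115,"ty":0.095,"tz":0,"ax":0,"ay":0,"az":0.17},
    {"jaw":0,"tx":-0.145,"ty":0.12,"tz":0,"ax":0,"ay":0,"az":0.22},
    {"jaw":0,"tx":-0.165,"ty":0.135,"tz":0,"ax":0,"ay":0,"az":0.26},
    {"jaw":0,"tx":-0.17,"ty":0.14,"tz":0.002,"ax":0,"ay":0,"az":0.26},
    {"jaw":0,"tx":-0.17,"ty":0.14,"tz":0.002,"ax":0,"ay":0,"az":0.26},
  ],
)

```text
time: 8.55
tool_pos: [0.5628, 0.4029, 0.0924]
ee_rot: [-3.137, -0.001, 3.038]
wrist_force: [0.1, -0.1, -2.7]
width: 0.0118
```

Run:
```python
from h import *
delta(.564,.403,.045,np.pi-.105)
im,d=snapshot("side"); a=cv2.resize(im[170:310,150:350],None,fx=4,fy=4,interpolation=cv2.INTER_CUBIC); save('6.png',a)
```

```text
at [0.5628 0.4029 0.0924] [-3.137e+00 -1.000e-03  3.038e+00] F [ 0.08 -0.1  -2.67] w 0.0118 t 8.55
t [-0.0012  0.0005  0.0474] a [-0.004 -0.001  0.001] rows 0.9
```

View pics/6.png

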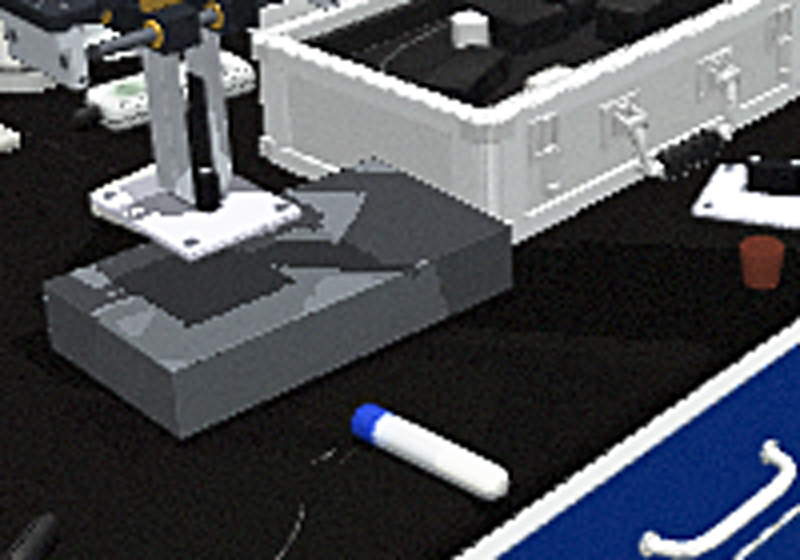

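The cover hangs level at about (195,210) over the left half of the plate. The visible plate corners are at (45,285), (180,370) and (512,228). Next I lower it.

>>> step_arm(
  steps=[
    {"jaw":0,"tx":-0.001,"ty":0,"tz":0.015,"ax":0,"ay":0,"az":0},
    {"jaw":0,"tx":-0.001,"ty":0,"tz":0.03,"ax":0,"ay":0,"az":0},
    {"jaw":0,"tx":-0.001,"ty":0,"tz":0.04,"ax":0,"ay":0,"az":0},
    {"jaw":0,"tx":-0.001,"ty":0,"tz":0.045,"ax":0,"ay":0,"az":0},
    {"jaw":0,"tx":-0.001,"ty":0,"tz":0.048,"ax":0,"ay":0,"az":0},
    {"jaw":0,"tx":-0.001,"ty":0,"tz":0.048,"ax":0,"ay":0,"az":0},
  ],
)

```text
time: 9.2
tool_pos: [0.5637, 0.402, 0.0454]
ee_rot: [-3.138, 0.0, 3.038]
wrist_force: [0.1, 0.1, -3.5]
width: 0.0117
```

>>> step_arm(
  steps=[
    {"jaw":0,"tx":0,"ty":0,"tz":0.002,"ax":0,"ay":0,"az":0},
    {"jaw":0,"tx":0,"ty":0,"tz":0.002,"ax":0,"ay":0,"az":0},
  ],
)

```text
time: 9.4
tool_pos: [0.5643, 0.4024, 0.0447]
ee_rot: [-3.139, 0.002, 3.038]
wrist_force: [-0.3, -0.5, 0.1]
width: 0.0118
```

Weight is off the wrist, so the cover is down. Release and rise, then on towards the right cover.

>>> step_arm(
  steps=[
    {"jaw":0.35,"tx":0,"ty":0,"tz":0,"ax":0,"ay":0,"az":0},
    {"jaw":0.35,"tx":0,"ty":0,"tz":0,"ax":0,"ay":0,"az":0},
    {"jaw":0.35,"tx":0,"ty":0,"tz":0,"ax":0,"ay":0,"az":0},
    {"jaw":0.35,"tx":0,"ty":0,"tz":0,"ax":0,"ay":0,"az":0},
    {"jaw":0.35,"tx":0,"ty":0,"tz":-0.02,"ax":0,"ay":0,"az":0},
    {"jaw":0.35,"tx":0,"ty":0,"tz":-0.06,"ax":0,"ay":0,"az":0},
    {"jaw":0.35,"tx":0,"ty":0,"tz":-0.08,"ax":0,"ay":0,"az":0},
    {"jaw":0.35,"tx":0,"ty":0,"tz":-0.08,"ax":0,"ay":0,"az":0},
  ],
)

```text
time: 10.2
tool_pos: [0.5664, 0.404, 0.13]
ee_rot: [3.138, 0.01, 3.038]
wrist_force: [0.3, 0.6, 0.3]
width: 0.033
```

Run:
```python
from h import *
delta(.429,.032,.07,np.pi+.387)
im,d=snapshot("side"); cover(cloud("side",d),im,(.564,.403),.05)
```

```text
at [0.5664 0.404  0.13  ] [3.138 0.01  3.038] F [0.32 0.56 0.33] w 0.033 t 10.2
t [ 0.0986 -0.3844  0.0578] a [ 0.001  0.01  -0.491] rows 8.0
  cover rect (array([0.5684, 0.3979, 0.0806, 0.1068]), np.float64(1.465)) trim [0.565  0.3996] [0.0962 0.0776] pca 0.291 slope/z [ 0.0004 -0.0027  0.0556] 586
  handle mid [0.5644 0.4028 0.0747] mean [0.5626 0.4048 0.0753] rect (array([0.5639, 0.402 , 0.0139, 0.0403]), np.float64(1.493)) pca -0.074 83
```

>>> step_arm(
  steps=[
    {"jaw":0.35,"tx":0.012,"ty":-0.047,"tz":0,"ax":0,"ay":0.01,"az":-0.06},
    {"jaw":0.35,"tx":0.024,"ty":-0.095,"tz":0,"ax":0,"ay":0.01,"az":-0.12},
    {"jaw":0.35,"tx":0.036,"ty":-0.143,"tz":0,"ax":0,"ay":0.01,"az":-0.18},
    {"jaw":0.35,"tx":0.05,"ty":-0.19,"tz":0,"ax":0,"ay":0.01,"az":-0.24},
    {"jaw":0.35,"tx":0.062,"ty":-0.238,"tz":0,"ax":0,"ay":0.01,"az":-0.3},
    {"jaw":0.35,"tx":0.074,"ty":-0.286,"tz":0.01,"ax":0,"ay":0.01,"az":-0.36},
    {"jaw":0.35,"tx":0.086,"ty":-0.33,"tz":0.02,"ax":0,"ay":0.01,"az":-0.42},
    {"jaw":0.35,"tx":0.0986,"ty":-0.37,"tz":0.03,"ax":0,"ay":0.01,"az":-0.49},
  ],
)

```text
time: 11.05
tool_pos: [0.4264, 0.0438, 0.0935]
ee_rot: [3.141, -0.008, -2.753]
wrist_force: [1.0, -1.0, 0.6]
width: 0.0328
```

Run:
```python
from h import *
delta(.429,.032,.03,np.pi+.387)
im,d=snapshot("side"); cover(cloud("side",d),im,(.429,.032),.0)
```

```text
at [0.4264 0.0438 0.0935] [ 3.141 -0.008 -2.753] F [ 1.04 -1.03  0.61] w 0.0328 t 11.05
t [ 0.0016 -0.0119  0.0635] a [ 0.001 -0.008  0.001] rows 1.3
  cover rect (array([0.4277, 0.0342, 0.0958, 0.0738]), np.float64(0.409)) trim [0.4277 0.0346] [0.0943 0.0716] pca 0.431 slope/z [-0.0056 -0.063   0.007 ] 269
  handle mid [0.4281 0.0354 0.0257] mean [0.4264 0.0358 0.0261] rect (array([0.4278, 0.0349, 0.04  , 0.0186]), np.float64(0.283)) pca 0.419 86
```

>>> step_arm(
  steps=[
    {"jaw":0.35,"tx":0.0016,"ty":-0.011,"tz":0.02,"ax":0,"ay":-0.008,"az":0},
    {"jaw":0.35,"tx":0.0016,"ty":-0.011,"tz":0.05,"ax":0,"ay":-0.008,"az":0},
    {"jaw":0.35,"tx":0.0016,"ty":-0.011,"tz":0.063,"ax":0,"ay":-0.008,"az":0},
    {"jaw":0.35,"tx":0.0016,"ty":-0.011,"tz":0.063,"ax":0,"ay":-0.008,"az":0},
  ],
)

```text
time: 11.5
tool_pos: [0.4214, 0.0283, 0.0247]
ee_rot: [3.139, -0.015, -2.755]
wrist_force: [-0.8, -0.2, 1.0]
width: 0.0328
```

Run:
```python
from h import *
delta(.429,.033,-.003,np.pi+.387)
im,d=snapshot("side"); a=cv2.resize(im[170:250,280:400],None,fx=6,fy=6,interpolation=cv2.INTER_CUBIC); save('7.png',a)
```

```text
at [0.4214 0.0283 0.0247] [ 3.139 -0.015 -2.755] F [-0.83 -0.16  1.  ] w 0.0328 t 11.5
t [-0.0092  0.0014  0.0276] a [ 0.003 -0.015 -0.   ] rows 0.6
```

View pics/7.png

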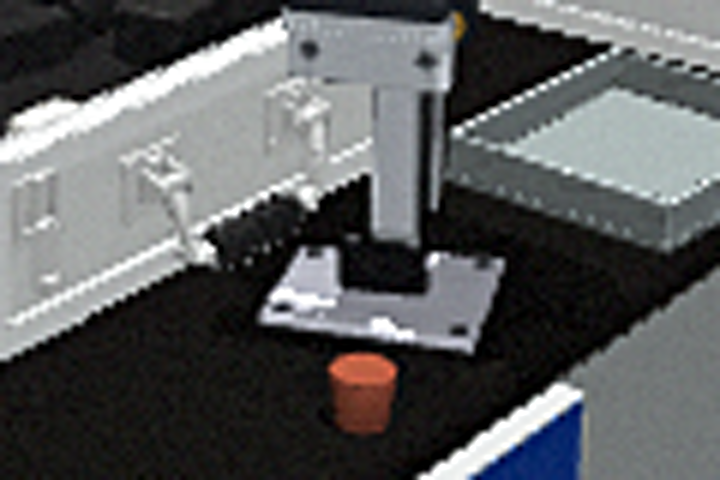

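The near finger, at (395,245) in the crop, is coming down at the handle (385,265). The stopper at (362,390) is clear of it. Small correction, then grasp.

>>> step_arm(
  steps=[
    {"jaw":0.35,"tx":-0.009,"ty":0.0015,"tz":0.0,"ax":0,"ay":-0.015,"az":0},
    {"jaw":0.35,"tx":-0.009,"ty":0.0015,"tz":0.01,"ax":0,"ay":-0.015,"az":0},
    {"jaw":0.35,"tx":-0.009,"ty":0.0015,"tz":0.02,"ax":0,"ay":-0.015,"az":0},
    {"jaw":0.35,"tx":-0.009,"ty":0.0015,"tz":0.0265,"ax":0,"ay":-0.015,"az":0},
    {"jaw":0.35,"tx":-0.009,"ty":0.0015,"tz":0.0265,"ax":0,"ay":-0.015,"az":0},
    {"jaw":0.35,"tx":-0.009,"ty":0.0015,"tz":0.0265,"ax":0,"ay":-0.015,"az":0},
  ],
)

```text
time: 12.15
tool_pos: [0.4304, 0.0331, -0.0002]
ee_rot: [3.14, 0.003, -2.755]
wrist_force: [0.2, 0.7, 0.1]
width: 0.0329
```

>>> step_arm(
  steps=[
    {"jaw":0,"tx":0,"ty":0,"tz":0,"ax":0,"ay":0,"az":0},
    {"jaw":0,"tx":0,"ty":0,"tz":0,"ax":0,"ay":0,"az":0},
    {"jaw":0,"tx":0,"ty":0,"tz":0,"ax":0,"ay":0,"az":0},
    {"jaw":0,"tx":0,"ty":0,"tz":0,"ax":0,"ay":0,"az":0},
    {"jaw":0,"tx":0,"ty":0,"tz":0,"ax":0,"ay":0,"az":0},
    {"jaw":0,"tx":0,"ty":0,"tz":0,"ax":0,"ay":0,"az":0},
    {"jaw":0,"tx":0,"ty":0,"tz":0,"ax":0,"ay":0,"az":0},
  ],
)

```text
time: 12.85
tool_pos: [0.4307, 0.0331, 0.0001]
ee_rot: [3.141, 0.004, -2.754]
wrist_force: [-1.3, 0.1, 2.4]
width: 0.0114
```

>>> step_arm(
  steps=[
    {"jaw":0,"tx":0,"ty":0,"tz":-0.005,"ax":0,"ay":0,"az":0},
    {"jaw":0,"tx":0,"ty":0,"tz":-0.02,"ax":0,"ay":0,"az":0},
    {"jaw":0,"tx":0,"ty":0,"tz":-0.045,"ax":0,"ay":0,"az":0},
    {"jaw":0,"tx":0,"ty":0,"tz":-0.075,"ax":0,"ay":0,"az":0},
    {"jaw":0,"tx":0,"ty":0,"tz":-0.11,"ax":0,"ay":0,"az":0},
    {"jaw":0,"tx":0,"ty":0,"tz":-0.135,"ax":0,"ay":0,"az":0},
    {"jaw":0,"tx":0,"ty":0,"tz":-0.14,"ax":0,"ay":0,"az":0},
    {"jaw":0,"tx":0,"ty":0,"tz":-0.14,"ax":0,"ay":0,"az":0},
  ],
)

```text
time: 13.65
tool_pos: [0.4303, 0.0327, 0.1402]
ee_rot: [3.141, 0.004, -2.754]
wrist_force: [-0.3, 1.2, -2.6]
width: 0.0118
```

Run:
```python
from h import *
delta(.552,.287,.13,np.pi-.105)
```

```text
at [0.4303 0.0327 0.1402] [ 3.141  0.004 -2.754] F [-0.31  1.17 -2.63] w 0.0118 t 13.65
t [-0.2086  0.1895  0.0112] a [0.002 0.004 0.492] rows 5.6
```

>>> step_arm(
  steps=[
    {"jaw":0,"tx":-0.025,"ty":0.023,"tz":0,"ax":0,"ay":0,"az":0.06},
    {"jaw":0,"tx":-0.055,"ty":0.05,"tz":0,"ax":0,"ay":0,"az":0.13},
    {"jaw":0,"tx":-0.085,"ty":0.078,"tz":0,"ax":0,"ay":0,"az":0.2},
    {"jaw":0,"tx":-0.115,"ty":0.105,"tz":0,"ax":0,"ay":0,"az":0.27},
    {"jaw":0,"tx":-0.145,"ty":0.132,"tz":0,"ax":0,"ay":0,"az":0.35},
    {"jaw":0,"tx":-0.175,"ty":0.16,"tz":0,"ax":0,"ay":0,"az":0.42},
    {"jaw":0,"tx":-0.2,"ty":0.182,"tz":0.005,"ax":0,"ay":0,"az":0.49},
    {"jaw":0,"tx":-0.2086,"ty":0.1895,"tz":0.01,"ax":0,"ay":0,"az":0.492},
  ],
)

```text
time: 14.45
tool_pos: [0.5512, 0.2892, 0.1271]
ee_rot: [3.141, -0.001, 3.039]
wrist_force: [0.3, -0.1, -1.9]
width: 0.0116
```

>>> step_arm(
  steps=[
    {"jaw":0,"tx":0,"ty":0,"tz":0,"ax":0,"ay":0,"az":0},
    {"jaw":0,"tx":0,"ty":0,"tz":0,"ax":0,"ay":0,"az":0},
  ],
)

```text
time: 14.65
tool_pos: [0.5495, 0.288, 0.1241]
ee_rot: [-3.139, -0.006, 3.039]
wrist_force: [-0.3, -0.1, -1.7]
width: 0.0116
```

Run:
```python
from h import *
delta(.552,.287,.056,np.pi-.105)
im,d=snapshot("side"); a=cv2.resize(im[150:290,150:350],None,fx=4,fy=4,interpolation=cv2.INTER_CUBIC); save('8.png',a)
```

```text
at [0.5495 0.288  0.1241] [-3.139 -0.006  3.039] F [-0.26 -0.13 -1.72] w 0.0116 t 14.65
t [-0.003  -0.0006  0.0681] a [-0.002 -0.006  0.003] rows 1.4
```

View pics/8.png

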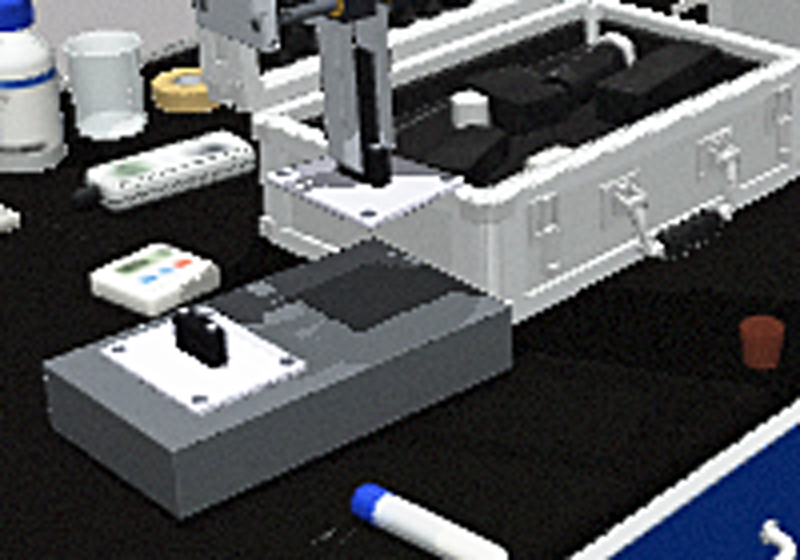

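The right cover hangs over the right half, at (365,180) in the crop. The left cover lies on the left half with its handle at (200,335). Lowering by feel.

>>> step_arm(
  steps=[
    {"jaw":0,"tx":-0.003,"ty":0,"tz":0.02,"ax":0,"ay":-0.006,"az":0},
    {"jaw":0,"tx":-0.003,"ty":0,"tz":0.04,"ax":0,"ay":-0.006,"az":0},
    {"jaw":0,"tx":-0.003,"ty":0,"tz":0.055,"ax":0,"ay":-0.006,"az":0},
    {"jaw":0,"tx":-0.003,"ty":0,"tz":0.065,"ax":0,"ay":-0.006,"az":0},
    {"jaw":0,"tx":-0.003,"ty":0,"tz":0.067,"ax":0,"ay":-0.006,"az":0},
    {"jaw":0,"tx":-0.003,"ty":0,"tz":0.067,"ax":0,"ay":-0.006,"az":0},
  ],
)

```text
time: 15.3
tool_pos: [0.5528, 0.2872, 0.0586]
ee_rot: [-3.14, 0.002, 3.038]
wrist_force: [1.0, -0.1, -2.2]
width: 0.0121
```

>>> step_arm(
  steps=[
    {"jaw":0,"tx":0,"ty":0,"tz":0.002,"ax":0,"ay":0,"az":0},
    {"jaw":0,"tx":0,"ty":0,"tz":0.002,"ax":0,"ay":0,"az":0},
  ],
)

```text
time: 15.5
tool_pos: [0.5534, 0.2874, 0.0575]
ee_rot: [-3.141, 0.003, 3.038]
wrist_force: [0.3, -0.5, -2.3]
width: 0.0116
```

>>> step_arm(
  steps=[
    {"jaw":0,"tx":0,"ty":0,"tz":0.003,"ax":0,"ay":0,"az":0},
    {"jaw":0,"tx":0,"ty":0,"tz":0.005,"ax":0,"ay":0,"az":0},
    {"jaw":0,"tx":0,"ty":0,"tz":0.005,"ax":0,"ay":0,"az":0},
  ],
)

```text
time: 15.8
tool_pos: [0.5531, 0.2873, 0.0521]
ee_rot: [-3.141, 0.003, 3.038]
wrist_force: [-0.3, -0.0, -2.2]
width: 0.0118
```

>>> step_arm(
  steps=[
    {"jaw":0,"tx":0,"ty":0,"tz":0.002,"ax":0,"ay":0,"az":0},
    {"jaw":0,"tx":0,"ty":0,"tz":0.003,"ax":0,"ay":0,"az":0},
  ],
)

```text
time: 16.0
tool_pos: [0.5534, 0.2876, 0.0502]
ee_rot: [-3.141, 0.004, 3.039]
wrist_force: [-2.6, 0.4, 3.9]
width: 0.0119
```

Contact. Release and rise.

>>> step_arm(
  steps=[
    {"jaw":0.35,"tx":0,"ty":0,"tz":0,"ax":0,"ay":0,"az":0},
    {"jaw":0.35,"tx":0,"ty":0,"tz":0,"ax":0,"ay":0,"az":0},
    {"jaw":0.35,"tx":0,"ty":0,"tz":0,"ax":0,"ay":0,"az":0},
    {"jaw":0.35,"tx":0,"ty":0,"tz":0,"ax":0,"ay":0,"az":0},
    {"jaw":0.35,"tx":0,"ty":0,"tz":-0.02,"ax":0,"ay":0,"az":0},
    {"jaw":0.35,"tx":0,"ty":0,"tz":-0.06,"ax":0,"ay":0,"az":0},
    {"jaw":0,"tx":0,"ty":0,"tz":-0.075,"ax":0,"ay":0,"az":0},
    {"jaw":0,"tx":0,"ty":0,"tz":-0.075,"ax":0,"ay":0,"az":0},
  ],
)

```text
time: 16.8
tool_pos: [0.5552, 0.2885, 0.1289]
ee_rot: [3.138, 0.01, 3.039]
wrist_force: [-0.1, 0.4, 0.2]
width: 0.0202
```

```bash
cat >> h.py <<'E'
P0=np.array([.558,.345]); PS=-.105
def press(cx,cy,side,z):
    u=np.array([np.cos(PS),np.sin(PS)]); v=np.array([-u[1],u[0]])
    t=np.array([cx,cy])-.04*u+side*.027*v; print('press target',t.round(4)); delta(t[0],t[1],z,np.pi+PS)
E
python3 - <<'E'
from h import *
im,d=snapshot("side"); W=cloud("side",d); cover(W,im,(.564,.402),.05); cover(W,im,(.552,.287),.05)
press(.564,.402,1,.08)
E
```

```text
cover rect (array([0.5692, 0.3985, 0.0818, 0.1072]), np.float64(1.488)) trim [0.5654 0.3991] [0.097  0.0782] pca 0.139 slope/z [-0.0011 -0.0038  0.0556] 604
  handle mid [0.5652 0.4024 0.0748] mean [0.5633 0.4053 0.0754] rect (array([0.5643, 0.4032, 0.0136, 0.0423]), np.float64(1.384)) pca -0.075 77
  cover rect (array([0.5542, 0.2862, 0.0802, 0.1104]), np.float64(1.503)) trim [0.5506 0.2899] [0.0977 0.0703] pca 0.265 slope/z [-0.0267 -0.0708  0.0574] 458
  handle mid [0.5499 0.2909 0.0757] mean [0.5475 0.292  0.0762] rect (array([0.5498, 0.2903, 0.0135, 0.038 ]), np.float64(1.505)) pca -0.024 82
press target [0.5271 0.433 ]
at [0.5539 0.288  0.1262] [3.141 0.006 3.039] F [ 0.64  0.31 -0.35] w 0.0164 t 16.85
t [0.0419 0.1415 0.0461] a [0.001 0.006 0.002] rows 3.1
```

Right cover: tilted about 0.075 rad, with its near right corner up. Left cover: flat. I'll press in the required order, starting with left cover, near left.

>>> step_arm(
  steps=[
    {"jaw":0,"tx":0.01,"ty":0.045,"tz":0,"ax":0,"ay":0.004,"az":0},
    {"jaw":0,"tx":0.025,"ty":0.09,"tz":0,"ax":0,"ay":0.004,"az":0},
    {"jaw":0,"tx":0.04,"ty":0.13,"tz":0.01,"ax":0,"ay":0.004,"az":0},
    {"jaw":0,"tx":0.042,"ty":0.1415,"tz":0.03,"ax":0,"ay":0.004,"az":0},
    {"jaw":0,"tx":0.042,"ty":0.1415,"tz":0.045,"ax":0,"ay":0.004,"az":0},
    {"jaw":0,"tx":0.042,"ty":0.1415,"tz":0.06,"ax":0,"ay":0.004,"az":0},
    {"jaw":0,"tx":0.042,"ty":0.1415,"tz":0.07,"ax":0,"ay":0.004,"az":0},
    {"jaw":0,"tx":0.042,"ty":0.1415,"tz":0.075,"ax":0,"ay":0.004,"az":0},
  ],
)

```text
time: 17.65
tool_pos: [0.5269, 0.4312, 0.0491]
ee_rot: [-3.141, -0.0, 3.037]
wrist_force: [-0.2, -0.8, -0.1]
width: 0.0004
```

>>> step_arm(
  steps=[
    {"jaw":0,"tx":0,"ty":0,"tz":0,"ax":0,"ay":0,"az":0},
    {"jaw":0,"tx":0,"ty":0,"tz":0,"ax":0,"ay":0,"az":0},
  ],
)

```text
time: 17.85
tool_pos: [0.5276, 0.4305, 0.0496]
ee_rot: [-3.141, 0.001, 3.036]
wrist_force: [0.4, -0.7, -0.3]
width: 0.0006
```

>>> step_arm(
  steps=[
    {"jaw":0,"tx":0,"ty":0,"tz":0.006,"ax":0,"ay":0,"az":0},
    {"jaw":0,"tx":0,"ty":0,"tz":0.009,"ax":0,"ay":0,"az":0},
    {"jaw":0,"tx":0,"ty":0,"tz":0.009,"ax":0,"ay":0,"az":0},
  ],
)

```text
time: 18.15
tool_pos: [0.5276, 0.4304, 0.0403]
ee_rot: [-3.141, 0.001, 3.035]
wrist_force: [0.5, -0.6, 0.9]
width: 0.0006
```

>>> step_arm(
  steps=[
    {"jaw":0,"tx":0,"ty":0,"tz":0.002,"ax":0,"ay":0,"az":0},
    {"jaw":0,"tx":0,"ty":0,"tz":0.002,"ax":0,"ay":0,"az":0},
  ],
)

```text
time: 18.35
tool_pos: [0.5278, 0.4306, 0.04]
ee_rot: [-3.141, 0.001, 3.036]
wrist_force: [-1.0, -0.6, 4.1]
width: 0.0005
```

>>> step_arm(
  steps=[
    {"jaw":0,"tx":0,"ty":0,"tz":0.003,"ax":0,"ay":0,"az":0},
    {"jaw":0,"tx":0,"ty":0,"tz":0.003,"ax":0,"ay":0,"az":0},
  ],
)

```text
time: 18.55
tool_pos: [0.5279, 0.4307, 0.0398]
ee_rot: [3.141, 0.003, 3.036]
wrist_force: [-2.6, -2.4, 8.4]
width: 0.0004
```

Run:
```python
from h import *
im,d=snapshot("side"); W=cloud("side",d); cover(W,im,(.564,.402),.05)
press(.564,.402,-1,.06)
```

```text
cover rect (array([0.5685, 0.3955, 0.0876, 0.113 ]), np.float64(1.474)) trim [0.5637 0.3979] [0.1004 0.0822] pca 0.122 slope/z [ 0.0047 -0.0116  0.0554] 455
  handle mid [0.5206 0.43   0.0795] mean [0.5203 0.4296 0.0799] rect (array([0.5204, 0.4299, 0.0019, 0.0048]), np.float64(0.512)) pca -0.784 11
press target [0.5214 0.3793]
at [0.5279 0.4306 0.0398] [3.141e+00 3.000e-03 3.036e+00] F [-3.41 -1.55  8.69] w 0.0005 t 18.6
t [ 0.001  -0.0517 -0.0203] a [ 0.     0.003 -0.001] rows 1.1
```

>>> step_arm(
  steps=[
    {"jaw":0,"tx":0,"ty":0,"tz":-0.015,"ax":0,"ay":0,"az":0},
    {"jaw":0,"tx":0,"ty":-0.01,"tz":-0.02,"ax":0,"ay":0,"az":0},
    {"jaw":0,"tx":0.003,"ty":-0.04,"tz":-0.02,"ax":0,"ay":0,"az":0},
    {"jaw":0,"tx":0.003,"ty":-0.052,"tz":-0.02,"ax":0,"ay":0,"az":0},
    {"jaw":0,"tx":0.003,"ty":-0.052,"tz":-0.015,"ax":0,"ay":0,"az":0},
    {"jaw":0,"tx":0.003,"ty":-0.052,"tz":-0.007,"ax":0,"ay":0,"az":0},
    {"jaw":0,"tx":0.003,"ty":-0.052,"tz":-0.002,"ax":0,"ay":0,"az":0},
    {"jaw":0,"tx":0.003,"ty":-0.052,"tz":0.0,"ax":0,"ay":0,"az":0},
  ],
)

```text
time: 19.4
tool_pos: [0.519, 0.3796, 0.0397]
ee_rot: [-3.141, 0.002, 3.037]
wrist_force: [-3.9, -3.4, 10.3]
width: 0.0002
```

>>> step_arm(
  steps=[
    {"jaw":0,"tx":0,"ty":0,"tz":0.002,"ax":0,"ay":0,"az":0},
    {"jaw":0,"tx":0,"ty":0,"tz":0.003,"ax":0,"ay":0,"az":0},
    {"jaw":0,"tx":0,"ty":0,"tz":0.003,"ax":0,"ay":0,"az":0},
  ],
)

```text
time: 19.7
tool_pos: [0.5191, 0.3797, 0.0395]
ee_rot: [-3.14, 0.002, 3.037]
wrist_force: [-4.5, -4.1, 12.6]
width: 0.0008
```

The left cover stayed still under 8 N and under 12 N. Now rise and check it before the right cover.

>>> step_arm(
  steps=[
    {"jaw":0,"tx":0,"ty":0,"tz":-0.015,"ax":0,"ay":0,"az":0},
    {"jaw":0,"tx":0,"ty":0,"tz":-0.03,"ax":0,"ay":0,"az":0},
    {"jaw":0,"tx":0,"ty":-0.02,"tz":-0.04,"ax":0,"ay":0,"az":0},
    {"jaw":0,"tx":0,"ty":-0.05,"tz":-0.04,"ax":0,"ay":0,"az":0},
    {"jaw":0,"tx":0,"ty":-0.06,"tz":-0.04,"ax":0,"ay":0,"az":0},
    {"jaw":0,"tx":0,"ty":-0.06,"tz":-0.04,"ax":0,"ay":0,"az":0},
  ],
)

```text
time: 20.3
tool_pos: [0.5128, 0.3196, 0.0795]
ee_rot: [-3.14, 0.002, 3.036]
wrist_force: [0.0, 0.4, -0.2]
width: 0.0004
```

Run:
```python
from h import *
im,d=snapshot("side"); W=cloud("side",d); cover(W,im,(.564,.402),.05); cover(W,im,(.552,.287),.05)
press(.552,.2885,1,.055)
```

```text
cover rect (array([0.5639, 0.4021, 0.1196, 0.1095]), np.float64(0.001)) trim [0.5638 0.4027] [0.1163 0.107 ] pca 0.138 slope/z [ 0.0082 -0.0295  0.0539] 831
  handle mid [0.5656 0.4034 0.0742] mean [0.5619 0.4048 0.0748] rect (array([0.5656, 0.4036, 0.0403, 0.0139]), np.float64(0.07)) pca -0.005 82
  cover rect (array([0.5512, 0.288 , 0.0738, 0.0992]), np.float64(1.474)) trim [0.551  0.2882] [0.0968 0.0721] pca 0.184 slope/z [-0.025  -0.0631  0.057 ] 391
  handle mid [0.5507 0.2917 0.0735] mean [0.5469 0.2927 0.073 ] rect (array([0.5506, 0.2923, 0.0427, 0.0108]), np.float64(0.034)) pca -0.013 37
press target [0.5151 0.3195]
at [0.5128 0.3204 0.0794] [-3.141e+00  2.000e-03  3.037e+00] F [-0.48  0.43 -1.28] w 0.0005 t 20.35
t [-0.0023 -0.0006  0.0244] a [-0.001  0.002 -0.   ] rows 0.5
```

>>> step_arm(
  steps=[
    {"jaw":0,"tx":-0.001,"ty":0,"tz":0.015,"ax":0,"ay":0,"az":0},
    {"jaw":0,"tx":-0.001,"ty":0,"tz":0.028,"ax":0,"ay":0,"az":0},
    {"jaw":0,"tx":-0.001,"ty":0,"tz":0.034,"ax":0,"ay":0,"az":0},
    {"jaw":0,"tx":-0.001,"ty":0,"tz":0.038,"ax":0,"ay":0,"az":0},
    {"jaw":0,"tx":-0.001,"ty":0,"tz":0.04,"ax":0,"ay":0,"az":0},
    {"jaw":0,"tx":-0.001,"ty":0,"tz":0.041,"ax":0,"ay":0,"az":0},
  ],
)

```text
time: 20.95
tool_pos: [0.5125, 0.3201, 0.0398]
ee_rot: [-3.139, -0.001, 3.037]
wrist_force: [-7.4, -2.5, 11.0]
width: 0.0007
```

>>> step_arm(
  steps=[
    {"jaw":0,"tx":0,"ty":0,"tz":0.002,"ax":0,"ay":0,"az":0},
    {"jaw":0,"tx":0,"ty":0,"tz":0.002,"ax":0,"ay":0,"az":0},
  ],
)

```text
time: 21.15
tool_pos: [0.5123, 0.3201, 0.0399]
ee_rot: [-3.139, -0.0, 3.037]
wrist_force: [-3.6, -2.3, 8.6]
width: 0.0004
```

>>> step_arm(
  steps=[
    {"jaw":0,"tx":0,"ty":0,"tz":-0.015,"ax":0,"ay":0,"az":0},
    {"jaw":0,"tx":0,"ty":0,"tz":-0.03,"ax":0,"ay":0,"az":0},
    {"jaw":0,"tx":-0.001,"ty":-0.03,"tz":-0.03,"ax":0,"ay":0,"az":0},
    {"jaw":0,"tx":-0.003,"ty":-0.053,"tz":-0.03,"ax":0,"ay":0,"az":0},
    {"jaw":0,"tx":-0.003,"ty":-0.053,"tz":-0.025,"ax":0,"ay":0,"az":0},
    {"jaw":0,"tx":-0.003,"ty":-0.053,"tz":-0.018,"ax":0,"ay":0,"az":0},
    {"jaw":0,"tx":-0.003,"ty":-0.053,"tz":-0.012,"ax":0,"ay":0,"az":0},
    {"jaw":0,"tx":-0.003,"ty":-0.053,"tz":-0.01,"ax":0,"ay":0,"az":0},
  ],
)

```text
time: 21.95
tool_pos: [0.5089, 0.2677, 0.0484]
ee_rot: [-3.138, -0.003, 3.038]
wrist_force: [-0.1, -0.7, 0.3]
width: 0.0006
```

Run:
```python
from h import *
im,d=snapshot("side"); W=cloud("side",d); cover(W,im,(.552,.287),.05)
press(.552,.2885,-1,.046)
```

```text
cover rect (array([0.5551, 0.2989, 0.1179, 0.0667]), np.float64(0.096)) trim [0.5533 0.2989] [0.1138 0.0637] pca 0.127 slope/z [-0.0232 -0.0689  0.0565] 365
  handle mid [0.5512 0.2898 0.0757] mean [0.5482 0.2916 0.0763] rect (array([0.5513, 0.29  , 0.0118, 0.0413]), np.float64(1.479)) pca -0.064 81
press target [0.5094 0.2658]
at [0.5089 0.2676 0.0484] [-3.138e+00 -3.000e-03  3.038e+00] F [-0.33 -0.45  0.05] w 0.0005 t 22.0
t [-0.0006 -0.0017  0.0024] a [-0.003 -0.003  0.002] rows 0.1
```

>>> step_arm(
  steps=[
    {"jaw":0,"tx":-0.001,"ty":-0.001,"tz":0.003,"ax":0,"ay":0,"az":0},
    {"jaw":0,"tx":-0.001,"ty":-0.001,"tz":0.006,"ax":0,"ay":0,"az":0},
    {"jaw":0,"tx":-0.001,"ty":-0.001,"tz":0.009,"ax":0,"ay":0,"az":0},
    {"jaw":0,"tx":-0.001,"ty":-0.001,"tz":0.011,"ax":0,"ay":0,"az":0},
    {"jaw":0,"tx":-0.001,"ty":-0.001,"tz":0.012,"ax":0,"ay":0,"az":0},
    {"jaw":0,"tx":-0.001,"ty":-0.001,"tz":0.012,"ax":0,"ay":0,"az":0},
  ],
)

```text
time: 22.6
tool_pos: [0.51, 0.2668, 0.04]
ee_rot: [-3.139, -0.001, 3.039]
wrist_force: [-5.7, -1.8, 13.8]
width: 0.0002
```

Run:
```python
from h import *
im,d=snapshot("side"); W=cloud("side",d); cover(W,im,(.552,.287),.05)
```

```text
cover rect (array([0.5542, 0.2876, 0.0733, 0.1063]), np.float64(1.463)) trim [0.5506 0.2894] [0.0987 0.0706] pca 0.155 slope/z [0.0655 0.0226 0.0576] 378
  handle mid [0.5498 0.2873 0.0759] mean [0.5471 0.2891 0.0761] rect (array([0.5499, 0.2867, 0.0141, 0.0423]), np.float64(1.493)) pca -0.045 86
```

The right cover rocked: its slope went from (-0.025,-0.067) to (+0.066,+0.023). The left one did not stir, so the right cover is the warped one. I'll fetch it.

>>> step_arm(
  steps=[
    {"jaw":0,"tx":0,"ty":0,"tz":-0.02,"ax":0,"ay":0,"az":0},
    {"jaw":0,"tx":0,"ty":0,"tz":-0.05,"ax":0,"ay":0,"az":0},
    {"jaw":0.35,"tx":-0.01,"ty":0.005,"tz":-0.07,"ax":0,"ay":0,"az":0},
    {"jaw":0.35,"tx":-0.03,"ty":0.015,"tz":-0.07,"ax":0,"ay":0,"az":0},
    {"jaw":0.35,"tx":-0.038,"ty":0.0255,"tz":-0.07,"ax":0,"ay":0,"az":0},
    {"jaw":0.35,"tx":-0.038,"ty":0.0255,"tz":-0.07,"ax":0,"ay":0,"az":0},
    {"jaw":0.35,"tx":-0.038,"ty":0.0255,"tz":-0.07,"ax":0,"ay":0,"az":0},
  ],
)

```text
time: 23.35
tool_pos: [0.5501, 0.2882, 0.1093]
ee_rot: [-3.138, -0.002, 3.039]
wrist_force: [0.7, -0.5, -0.4]
width: 0.0327
```

Run:
```python
from h import *
im,d=snapshot("side"); W=cloud("side",d); cover(W,im,(.552,.287),.05)
delta(.5505,.2875,.049,np.pi-.105)
```

```text
cover rect (array([0.5557, 0.2911, 0.0736, 0.1112]), np.float64(1.549)) trim [0.555  0.2915] [0.1064 0.0687] pca 0.251 slope/z [-0.029  -0.0735  0.0572] 452
  handle mid [0.5501 0.2895 0.076 ] mean [0.5481 0.2915 0.0761] rect (array([0.55  , 0.2894, 0.0123, 0.0411]), np.float64(1.468)) pca -0.056 81
at [0.5499 0.2881 0.1094] [-3.138e+00 -2.000e-03  3.039e+00] F [ 0.29 -0.3   0.43] w 0.0329 t 23.4
t [-0.0008 -0.0003  0.0604] a [-0.003 -0.002  0.002] rows 1.2
```

>>> step_arm(
  steps=[
    {"jaw":0.35,"tx":-0.001,"ty":0,"tz":0.025,"ax":0,"ay":0,"az":0},
    {"jaw":0.35,"tx":-0.001,"ty":0,"tz":0.045,"ax":0,"ay":0,"az":0},
    {"jaw":0.35,"tx":-0.001,"ty":0,"tz":0.056,"ax":0,"ay":0,"az":0},
    {"jaw":0.35,"tx":-0.001,"ty":0,"tz":0.059,"ax":0,"ay":0,"az":0},
    {"jaw":0.35,"tx":-0.001,"ty":0,"tz":0.059,"ax":0,"ay":0,"az":0},
    {"jaw":0,"tx":-0.001,"ty":0,"tz":0.059,"ax":0,"ay":0,"az":0},
    {"jaw":0,"tx":-0.001,"ty":0,"tz":0.059,"ax":0,"ay":0,"az":0},
    {"jaw":0,"tx":-0.001,"ty":0,"tz":0.059,"ax":0,"ay":0,"az":0},
  ],
)

```text
time: 24.2
tool_pos: [0.5513, 0.2881, 0.0515]
ee_rot: [-3.139, -0.001, 3.039]
wrist_force: [-0.3, 0.9, 0.9]
width: 0.0123
```

>>> step_arm(
  steps=[
    {"jaw":0,"tx":0,"ty":0,"tz":0,"ax":0,"ay":0,"az":0},
    {"jaw":0,"tx":0,"ty":0,"tz":0,"ax":0,"ay":0,"az":0},
    {"jaw":0,"tx":0,"ty":0,"tz":0,"ax":0,"ay":0,"az":0},
    {"jaw":0,"tx":0,"ty":0,"tz":0,"ax":0,"ay":0,"az":0},
  ],
)

```text
time: 24.6
tool_pos: [0.5513, 0.2882, 0.0515]
ee_rot: [-3.139, -0.001, 3.039]
wrist_force: [-0.5, 0.1, -0.5]
width: 0.012
```

>>> step_arm(
  steps=[
    {"jaw":0,"tx":0,"ty":0,"tz":-0.005,"ax":0,"ay":0,"az":0},
    {"jaw":0,"tx":0,"ty":0,"tz":-0.02,"ax":0,"ay":0,"az":0},
    {"jaw":0,"tx":0,"ty":0,"tz":-0.045,"ax":0,"ay":0,"az":0},
    {"jaw":0,"tx":0,"ty":0,"tz":-0.075,"ax":0,"ay":0,"az":0},
    {"jaw":0,"tx":0,"ty":0,"tz":-0.095,"ax":0,"ay":0,"az":0},
    {"jaw":0,"tx":0,"ty":0,"tz":-0.105,"ax":0,"ay":0,"az":0},
    {"jaw":0,"tx":0,"ty":0,"tz":-0.105,"ax":0,"ay":0,"az":0},
  ],
)

```text
time: 25.3
tool_pos: [0.5525, 0.2889, 0.1592]
ee_rot: [-3.142, 0.003, 3.039]
wrist_force: [0.0, 0.0, -2.1]
width: 0.0113
```

Run:
```python
from h import *
delta(.4165,-.1705,.155,np.pi-.043)
```

```text
at [0.5525 0.2889 0.1592] [-3.142e+00  3.000e-03  3.039e+00] F [ 0.    0.03 -2.08] w 0.0113 t 25.3
t [ 0.0881 -0.4709  0.0039] a [-0.     0.003 -0.06 ] rows 9.6
```

>>> step_arm(
  steps=[
    {"jaw":0,"tx":0.004,"ty":-0.02,"tz":0,"ax":0,"ay":0,"az":-0.005},
    {"jaw":0,"tx":0.009,"ty":-0.05,"tz":0,"ax":0,"ay":0,"az":-0.01},
    {"jaw":0,"tx":0.016,"ty":-0.085,"tz":0,"ax":0,"ay":0,"az":-0.015},
    {"jaw":0,"tx":0.023,"ty":-0.12,"tz":0,"ax":0,"ay":0,"az":-0.02},
    {"jaw":0,"tx":0.03,"ty":-0.155,"tz":0,"ax":0,"ay":0,"az":-0.025},
    {"jaw":0,"tx":0.037,"ty":-0.19,"tz":0,"ax":0,"ay":0,"az":-0.03},
    {"jaw":0,"tx":0.044,"ty":-0.225,"tz":0,"ax":0,"ay":0,"az":-0.035},
    {"jaw":0,"tx":0.05,"ty":-0.255,"tz":0,"ax":0,"ay":0,"az":-0.035},
  ],
)

```text
time: 26.1
tool_pos: [0.4748, 0.0388, 0.1574]
ee_rot: [-3.141, 0.0, 3.073]
wrist_force: [0.3, 0.3, -2.6]
width: 0.0118
```

Run:
```python
from h import *
delta(.4165,-.1705,.155,np.pi-.043)
```

```text
at [0.4748 0.0388 0.1574] [-3.141  0.     3.073] F [ 0.3   0.3  -2.56] w 0.0118 t 26.1
t [ 0.0439 -0.2128  0.0025] a [-0.001  0.    -0.025] rows 4.3
```

>>> step_arm(
  steps=[
    {"jaw":0,"tx":0.007,"ty":-0.035,"tz":0,"ax":0,"ay":0,"az":-0.01},
    {"jaw":0,"tx":0.014,"ty":-0.07,"tz":0,"ax":0,"ay":0,"az":-0.02},
    {"jaw":0,"tx":0.021,"ty":-0.105,"tz":0,"ax":0,"ay":0,"az":-0.025},
    {"jaw":0,"tx":0.028,"ty":-0.14,"tz":0,"ax":0,"ay":0,"az":-0.025},
    {"jaw":0,"tx":0.036,"ty":-0.175,"tz":0.01,"ax":0,"ay":0,"az":-0.025},
    {"jaw":0,"tx":0.042,"ty":-0.2,"tz":0.03,"ax":0,"ay":0,"az":-0.025},
    {"jaw":0,"tx":0.044,"ty":-0.2128,"tz":0.05,"ax":0,"ay":0,"az":-0.025},
    {"jaw":0,"tx":0.044,"ty":-0.2128,"tz":0.07,"ax":0,"ay":0,"az":-0.025},
  ],
)

```text
time: 26.9
tool_pos: [0.4148, -0.1719, 0.0853]
ee_rot: [-3.141, -0.002, 3.095]
wrist_force: [-0.3, 0.5, -2.2]
width: 0.0114
```

Run:
```python
from h import *
delta(.4165,-.1705,.012,np.pi-.043)
im,d=snapshot("side"); a=cv2.resize(im[130:230,330:450],None,fx=6,fy=6,interpolation=cv2.INTER_CUBIC); save('9.png',a)
```

```text
at [ 0.4148 -0.1719  0.0853] [-3.141e+00 -2.000e-03  3.095e+00] F [-0.3   0.51 -2.23] w 0.0114 t 26.9
t [-0.0018  0.0015  0.0733] a [-0.    -0.002 -0.003] rows 1.5
```

View pics/9.png

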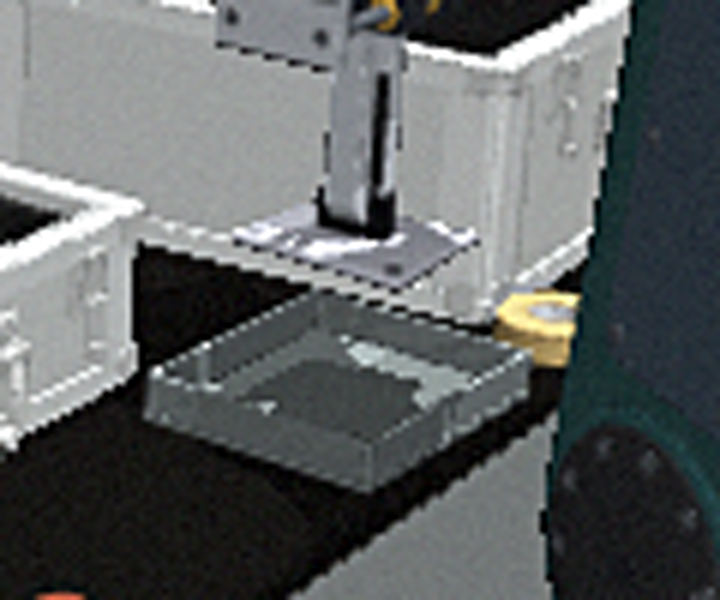

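The cover hangs at (355,240) in the crop, squarely over the tray, whose outline runs (150,385), (370,490), (530,365). Its shadow is centred at (340,395). Lowering.

>>> step_arm(
  steps=[
    {"jaw":0,"tx":-0.001,"ty":0.001,"tz":0.02,"ax":0,"ay":0,"az":0},
    {"jaw":0,"tx":-0.001,"ty":0.001,"tz":0.04,"ax":0,"ay":0,"az":0},
    {"jaw":0,"tx":-0.001,"ty":0.001,"tz":0.058,"ax":0,"ay":0,"az":0},
    {"jaw":0,"tx":-0.001,"ty":0.001,"tz":0.07,"ax":0,"ay":0,"az":0},
    {"jaw":0,"tx":-0.001,"ty":0.001,"tz":0.074,"ax":0,"ay":0,"az":0},
    {"jaw":0,"tx":-0.001,"ty":0.001,"tz":0.074,"ax":0,"ay":0,"az":0},
  ],
)

```text
time: 27.55
tool_pos: [0.4129, -0.1682, 0.0073]
ee_rot: [3.138, -0.009, 3.096]
wrist_force: [0.3, 0.1, -2.3]
width: 0.0117
```

>>> step_arm(
  steps=[
    {"jaw":0,"tx":0,"ty":0,"tz":0.002,"ax":0,"ay":0,"az":0},
    {"jaw":0,"tx":0,"ty":0,"tz":0.003,"ax":0,"ay":0,"az":0},
    {"jaw":0,"tx":0,"ty":0,"tz":0.003,"ax":0,"ay":0,"az":0},
  ],
)

```text
time: 27.85
tool_pos: [0.4138, -0.1687, 0.0055]
ee_rot: [3.139, -0.007, 3.096]
wrist_force: [-0.5, 0.7, 2.0]
width: 0.0114
```

Contact with the tray floor. Release, rise and back away.

>>> step_arm(
  steps=[
    {"jaw":0.35,"tx":0,"ty":0,"tz":0,"ax":0,"ay":0,"az":0},
    {"jaw":0.35,"tx":0,"ty":0,"tz":0,"ax":0,"ay":0,"az":0},
    {"jaw":0.35,"tx":0,"ty":0,"tz":0,"ax":0,"ay":0,"az":0},
    {"jaw":0.35,"tx":0,"ty":0,"tz":0,"ax":0,"ay":0,"az":0},
    {"jaw":0.35,"tx":0,"ty":0,"tz":-0.02,"ax":0,"ay":0,"az":0},
    {"jaw":0.35,"tx":0,"ty":0,"tz":-0.06,"ax":0,"ay":0,"az":0},
    {"jaw":0.35,"tx":0,"ty":0,"tz":-0.11,"ax":0,"ay":0,"az":0},
    {"jaw":0.35,"tx":0,"ty":0,"tz":-0.15,"ax":0,"ay":0,"az":0},
  ],
)

```text
time: 28.65
tool_pos: [0.4151, -0.1693, 0.1579]
ee_rot: [3.139, -0.006, 3.096]
wrist_force: [0.8, -0.5, 1.0]
width: 0.0332
```

>>> step_arm(
  steps=[
    {"jaw":0.35,"tx":0.03,"ty":0.0,"tz":-0.03,"ax":0,"ay":0,"az":0},
    {"jaw":0.35,"tx":0.06,"ty":0,"tz":-0.05,"ax":0,"ay":0,"az":0},
    {"jaw":0.35,"tx":0.06,"ty":0,"tz":-0.05,"ax":0,"ay":0,"az":0},
    {"jaw":0.35,"tx":0.06,"ty":0,"tz":-0.05,"ax":0,"ay":0,"az":0},
  ],
)

```text
time: 29.05
tool_pos: [0.3556, -0.1669, 0.2085]
ee_rot: [3.14, -0.004, 3.096]
wrist_force: [-0.0, 0.3, -0.6]
width: 0.0329
```

Run:
```python
from h import *
ims=[]
for n in ("side","top"):
    im,d=snapshot(n); W=cloud(n,d); ims.append(im); print(n,'t',get_obs()["time"])
    cover(W,im,(.4165,-.1705),.004); cover(W,im,(.564,.402),.05,r=(.06,.06))
    for q in ("stopper","tube","tape"):
        for s in silhouettes(n,q)[:1]:
            p=W[s["pixels"]]; p=p[np.isfinite(p[:,0])]; print(q,round(s["confidence"],2),np.median(p,0).round(3))
a=cv2.resize(ims[0][150:300,150:450],None,fx=2.5,fy=2.5,interpolation=cv2.INTER_CUBIC); save('10.png',a)
```

```text
side t 29.1
  cover rect (array([ 0.4204, -0.1776,  0.096 ,  0.1085]), np.float64(1.561)) trim [ 0.4193 -0.1678] [0.1018 0.0723] pca 0.257 slope/z [-0.0386 -0.0508  0.0118] 251
  handle mid [ 0.4137 -0.166   0.0298] mean [ 0.4116 -0.164   0.0299] rect (array([ 0.4137, -0.1656,  0.0149,  0.0401]), np.float64(1.521)) pca -0.003 66
  cover rect (array([0.564 , 0.402 , 0.1198, 0.1199]), np.float64(0.001)) trim [0.5635 0.4016] [0.1174 0.1176] pca 0.691 slope/z [ 0.0105 -0.0092  0.0531] 988
  handle mid [0.5645 0.4041 0.0749] mean [0.5623 0.4056 0.0752] rect (array([0.5644, 0.4037, 0.012 , 0.0386]), np.float64(1.443)) pca -0.052 78
stopper 0.55 [0.368 0.135 0.021]
tube 0.64 [0.384 0.407 0.016]
tape 0.57 [ 0.374 -0.293  0.017]
top t 29.3
  cover rect (array([ 0.4518, -0.1702,  0.0701,  0.0357]), np.float64(1.319)) trim [ 0.4533 -0.1713] [0.0548 0.0607] pca 1.401 slope/z [-0.1113 -0.0141  0.0099] 199
  handle mid [ 0.4048 -0.1685  0.0323] mean [ 0.4058 -0.1674  0.0334] rect (array([ 0.4048, -0.1685,  0.0109,  0.0203]), np.float64(1.487)) pca -0.209 26
  cover rect (array([0.564 , 0.402 , 0.1196, 0.1201]), np.float64(1.568)) trim [0.5645 0.4016] [0.117  0.1173] pca -0.74 slope/z [0.0089 0.0005 0.0526] 1575
  handle mid [0.5634 0.3988 0.0776] mean [0.5636 0.3979 0.0772] rect (array([0.5635, 0.3985, 0.0114, 0.0366]), np.float64(1.446)) pca -0.138 53
stopper 0.58 [0.372 0.127 0.025]
tube 0.78 [0.389 0.397 0.016]
```

View pics/10.png

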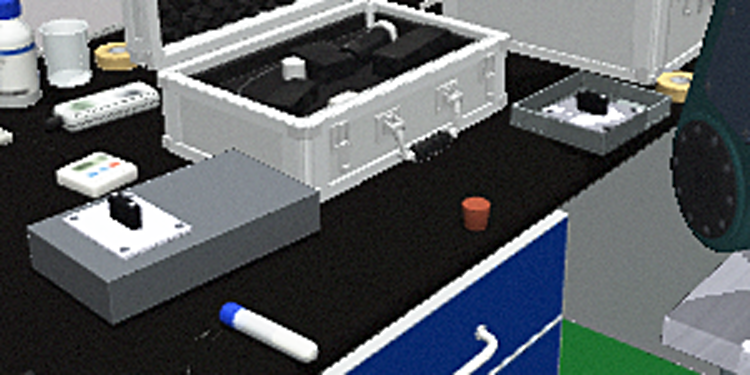

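The picture shows the left cover lying flat on the left half (handle at (125,210)) and the other cover inside the tray ((595,105)). The stopper at (476,213), the tube at (270,330) and the tape at (675,87) are in place. One stricter level check on the sound cover, then I hand in.

Run:
```python
from h import *
im,d=snapshot("side"); W=cloud("side",d)
ok=np.isfinite(W[...,0])&(abs(W[...,0]-.564)<.06)&(abs(W[...,1]-.402)<.06)&(im.min(-1)>195)&(abs(W[...,2]-.056)<.008)
q=W[comp(ok)]; A=np.c_[q[:,:2]-q[:,:2].mean(0),np.ones(len(q))]; s=np.linalg.lstsq(A,q[:,2],rcond=None)[0]
print(s.round(4),len(q),rect(q[:,:2]))
if np.hypot(*s[:2])<.025: print(close_job())
```

```text
[0.0004 0.0029 0.0556] 537 (array([0.569 , 0.3991, 0.0801, 0.1075]), np.float64(1.451))
the job is handed in; nothing more can be done
None
```

I laid both covers on the surface plate and pressed the four near corners in the order asked. The right cover proved to be the warped one. I set it in the grey tray, left the sound cover on the left half of the plate, and handed the job in at about 29 s. No verdict came back.

**Which cover is warped:**
- **Left cover:** it did not stir at 8 N on its near left corner or 12 N on its near right.
- **Right cover:** it stood tilted by about 0.07 rad and rocked when its near right corner was pressed.

**Last checks:**
- **Sound cover:** at about (0.564, 0.402), level to about 0.003 rad.
- **Warped cover:** on the tray floor, within about 5 mm of the tray's centre and tilted about 0.06 rad.
- **Bystanders:** the stopper and tube read within about 3 mm of their start, and the tape within 11 mm. The tape was seen only from the side, and the arm went nowhere near it.
- **Gripper:** open and clear of everything.

**What disagreed:**
- **Tool height:** the reported height read about 26 mm lower than the cameras showed, so the first two grasps closed on air above the handle. They moved nothing, and I corrected every later height by that amount.
- **Rocking:** the warped cover tipped back once let go, though the task said it would stay.
- **Level fit:** a looser level fit of the sound cover took in glare from the stone and gave up to 0.014 rad. A stricter brightness limit gave the value above.

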